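Tidy the dresser after gift wrapping

TASK

Tidy the dresser top: throw every ball of crumpled wrapping paper into the bin, and stack all the wooden keepsake boxes that are there into one column centred on the wooden board, the largest at the bottom and each next smaller one on top, flat on their bases, with their long sides square to the board's long side. Leave the candle jar, perfume bottle and cream tin where they are.

Things in the scene. Friction and masses are not known exactly. Their poses are not given: they have to be found in the camera images.
- board: flat light-wood display board lying on the dresser top, 180 (its x) x 130 (its y) x 10 mm thick, fixed; origin at the centre of its underside, z up
- board_top (a point): centre of the display board's upper face, 10 mm above the dresser top; the column of boxes is centred here
- bin: open square dark-metal waste-paper bin standing on the dresser top, fixed, 180 x 180 mm outside, 90 mm high, walls 4 mm; origin at the centre of its underside, x and y along its sides
- box_a: closed wooden keepsake box with a flat lid (cannot open), the largest of the four sizes, 130 (its x) x 66 (its y) x 45 (its z) mm, 0.1 to 0.4 kg; origin at the centre of its underside, z up. May be absent; it starts lying on the dresser top
- box_b: closed wooden keepsake box with a flat lid (cannot open), the second largest of the four sizes, 115 (its x) x 60 (its y) x 42 (its z) mm, 0.1 to 0.4 kg; origin at the centre of its underside, z up. May be absent; it starts lying on the dresser top
- box_c: closed wooden keepsake box with a flat lid (cannot open), the third largest of the four sizes, 100 (its x) x 54 (its y) x 40 (its z) mm, 0.1 to 0.4 kg; origin at the centre of its underside, z up. May be absent; it starts lying on the dresser top
- box_d: closed wooden keepsake box with a flat lid (cannot open), the smallest of the four sizes, 85 (its x) x 48 (its y) x 38 (its z) mm, 0.1 to 0.4 kg; origin at the centre of its underside, z up. May be absent; it starts lying on the dresser top
- ball_1: stiff crumpled ball of brown wrapping paper, about 50 mm across (up to 60 mm over its bumps; 50 mm across its x, y or z axis), 18 g, does not roll far; origin at its centre; starts on the display board
- ball_2: stiff crumpled ball of brown wrapping paper, about 50 mm across (up to 60 mm over its bumps; 50 mm across its x, y or z axis), 18 g, does not roll far; origin at its centre; starts on the dresser top; may be absent
- ball_3: stiff crumpled ball of brown wrapping paper, about 50 mm across (up to 60 mm over its bumps; 50 mm across its x, y or z axis), 18 g, does not roll far; origin at its centre; starts on the dresser top; may be absent
- ball_4: stiff crumpled ball of brown wrapping paper, about 50 mm across (up to 60 mm over its bumps; 50 mm across its x, y or z axis), 18 g, does not roll far; origin at its centre; starts on the dresser top; may be absent
- candle: bystander: candle jar, 48 mm across, 55 mm tall, origin at the centre of its underside
- perfume: bystander: perfume bottle, 44 mm across, 70 mm tall, origin at the centre of its underside
- tin: bystander: small round hand-cream tin, 44 mm across, 32 mm tall, origin at the centre of its underside

How it is judged:
At the end, for the whole second after the job is handed in: Every paper ball present lies in the bin below its rim. Every box present is in one column: centre within 15 mm of the board's centre (in plan), long axis within 8 degrees of the board's, level within 3 degrees, every smaller box above every larger one. All at rest (horizontal distance between each of box_a, box_b, box_c, box_d and board_top below 0.015 m and angle between the x axis of each of box_a, box_b, box_c, box_d and the x axis of board, either way round below 0.14 rad and angle between each of box_a, box_b, box_c, box_d's own z axis and vertical below 0.06 rad and height (world z) of each of box_a, box_b, box_c, box_d below 0.16 m and linear speed of each of box_a, box_b, box_c, box_d below 0.02 m/s and z of each of box_b, box_c, box_d in the frame of box_a above 0.03 m and z of each of box_c, box_d in the frame of box_b above 0.03 m and z of box_d in the frame of box_c above 0.03 m and x of ball_1 in the frame of bin between -0.086 and 0.086 m and y of ball_1 in the frame of bin between -0.086 and 0.086 m and z of each of ball_1, ball_2, ball_3, ball_4 in the frame of bin below 0.09 m and linear speed of each of ball_1, ball_2, ball_3, ball_4 below 0.05 m/s and x of ball_2 in the frame of bin between -0.086 and 0.086 m and y of ball_2 in the frame of bin between -0.086 and 0.086 m and x of ball_3 in the frame of bin between -0.086 and 0.086 m and y of ball_3 in the frame of bin between -0.086 and 0.086 m and x of ball_4 in the frame of bin between -0.086 and 0.086 m and y of ball_4 in the frame of bin between -0.086 and 0.086 m); the robot touches nothing.
It fails at once if the candle is moved more than 4 cm or knocked over (distance of candle from where it was at the start of the episode above 0.04 m or angle between candle's own z axis and vertical above 0.5 rad).
It fails at once if the perfume is moved more than 4 cm or knocked over (distance of perfume from where it was at the start of the episode above 0.04 m or angle between perfume's own z axis and vertical above 0.5 rad).
It fails at once if the tin is moved more than 4 cm or knocked over (distance of tin from where it was at the start of the episode above 0.04 m or angle between tin's own z axis and vertical above 0.5 rad).
Of box_a, box_b, box_c, box_d only 3 to 4 are there at a start; the rules pass over those that are not, and their reading is None.
Of ball_2, ball_3, ball_4 only 2 to 3 are there at a start; the rules pass over those that are not, and their reading is None.
At some moment in a run one of box_a, ball_1, ball_2, ball_3, ball_4 may be knocked a few centimetres aside while the robot is not near it.
It also fails if it takes over 210 s, if anything falls off the work surface, if the arm or the gripper's body presses on something with over 40 N, if the wrist force passes 120 N, or if a joint passes its speed limit or range.

ROBOT

A 6-joint arm with a two-finger parallel gripper is mounted at the origin on the work surface. World frame = base frame: x ahead of the robot, y to its left, z up, the work surface at z = 0. Lengths are in m, angles in rad, forces in N, time in s.
With the tool pointing down it reaches from about 0.3 to 0.875 m from the base axis. Payload 6.4 kg.
Tool frame: the origin (TCP) lies midway between the tips of the shut fingers; the grasp point (between the pads) lies 19 mm behind it; z points along the fingers, y is the direction in which the jaws open and shut (so a half turn about z gives the same grasp; the last joint's range is limited). The gripper opens to 85 mm and grips with 20 to 120 N. Pads are 22 mm wide; open, the fingers measure 114 mm over their backs; the gripper's body (76 mm by 85 mm) begins 54 mm behind the grasp point. The pads swing forward as they close: fully open they stand 13 mm farther back than shut.
Start: joints at [-1.355, 0.181, 1.607, -0, 1.354, -0.206], TCP at [0.235, -0.525, 0.231] pointing down, gripper open.
Joint ranges: [-2.99, 2.99], [-0.89, 2.07], [0.3, 2.58], [-1.14, 4.28], [0, 2.63], [-3.12, 3.12]. Speed limits (rad/s): [2.57, 2.57, 3.01, 3.14, 3.14, 3.14].

INTERFACE

Orientations are given as a unit quaternion [w, x, y, z].
In Python, from bench import get_obs, camera, hand_in gives the robot as it stands.
- The arm moves only by the tool drive_tool, never from a script. Its argument "deltas" is a list of rows, each a list of 2 entries, a list of its own where there are three numbers: the shift along the world's x, y, z in m, then the turn about the world's z in rad. A call has 1 to 10 rows; each row shifts and turns the pose as measured when the row begins; what a row does not reach is not made up. A row lasts 1/10 s, in which the tool goes at most 50 mm and 8.59 degrees, less where a joint would pass 70% of its speed; a pose out of reach is approached as far as the arm can. A call is refused whole if a number of a shift passes 0.05 or a number of a turn 0.15, either way. A call with a gripper value outside its range is refused whole. "gripper" is the opening, from 0 (shut) to 1 (fully open), set as the call begins (left out, the last holds). The fingers move at their own pace and stop on an object; the grip force is fixed at half the most. Time passes only in rows, so rows that do not move let the fingers close. It gives the time, the measured TCP pose, the force and the opening at its end, in the units of the state.
- get_obs(): the state, without advancing time (a new reading comes with each control period).
- camera(name): name is "side" or "top" or "wrist"; returns a dict with "frame" (384x512x3 uint8, red, green, blue), "fx", "fy", "cx", "cy" (pixels), "eye" and "attitude" of the camera in the world. Camera axes: x right, y down, z forward; pixel columns grow to the right and rows downward; lengths in m; the calibration is good to about 2 mm. A picture is of the moment at which its call begins. There is no depth.
- hand_in(): hands the job in, once; it reports no verdict.
The state is a dict: "time_s": time; "q": joint angles; "dq": joint speeds; "joint_efforts": joint torques, N m; "eef_pos": TCP position; "eef_rot": TCP orientation; "wrist_force": force on the tool from outside, world axes, zero at the start; "torque": the same for the moment, N m; "opening": opening from 0.0 (shut) to 1.0 (fully open).
Only numpy, scipy, OpenCV 4.12 (cv2) and the standard library are available. Lean on these libraries where they do the work, as an engineer would, in place of code of your own. Each camera call takes 0.05 s, during which the arm holds its last target.

## Working session

There is one attempt and no reset: what is moved stays moved. The work goes in short steps, Python scripts to look and compute and a tool call to move; the robot and the scene stay as the last step left them, time stands still between calls to the robot, and variables do not carry over. Pictures are saved under pics/ and viewed, and the job is handed in when it is done.

Besides the shell and the picture viewer there is one more tool, called as name(argument=value, ...), one argument or row to a line, values as JSON. drive_tool: Moves the arm, as the interface text tells. Its arguments: {"type":"object","properties":{"deltas":{"type":"array","items":{"type":"array"}},"gripper":{"type":"number"}},"required":["deltas"]}

```bash
ls; mkdir -p pics; python3 - <<'E'
from bench import get_obs,camera
import cv2,numpy as np
o=get_obs();print(o)
for n in ("side","top","wrist"):
    c=camera(n);cv2.imwrite(f"pics/{n}0.png",cv2.resize(c["frame"][:,:,::-1],(800,600),interpolation=cv2.INTER_CUBIC))
    print(n,{k:v for k,v in c.items() if k!="frame"})
E
```

```text
pics
{'time_s': 0.0, 'q': array([-1.35527501e+00,  1.81530392e-01,  1.60801790e+00, -1.96006887e-06,
        1.35379772e+00, -2.06311867e-01]), 'dq': array([ 0.00011011,  0.00207836,  0.00030496,  0.00098049,  0.00027954,
       -0.00100446]), 'joint_efforts': array([-1.36330498e-03, -4.44872725e+01, -3.51343131e+01, -3.29919594e-04,
        9.14947770e-03,  3.46860546e-06]), 'eef_pos': array([ 0.235312  , -0.5240363 ,  0.23038536]), 'eef_rot': array([-8.76667980e-04,  9.77839011e-01,  2.09356393e-01, -4.99371784e-06]), 'wrist_force': array([ 0.61205484, -0.02780569, -0.14734712]), 'torque': array([-0.00297987, -0.02044377,  0.02653733]), 'opening': 0.9996236267419555}
side {'fx': 360.33896784063273, 'fy': 360.33896784063273, 'cx': 256.08589632949287, 'cy': 193.14844454336222, 'eye': array([0.17781378, 0.7605825 , 0.67170619]), 'attitude': array([ 0.10361276, -0.20918815,  0.86401112, -0.44608239])}
top {'fx': 419.8222849210535, 'fy': 419.8222849210535, 'cx': 249.93781974391837, 'cy': 189.868324390259, 'eye': array([ 0.46232779, -0.00147123,  1.23505493]), 'attitude': array([ 0.02241537, -0.70611844,  0.70685626, -0.03533463])}
wrist {'fx': 275.39116862526754, 'fy': 275.39116862526754, 'cx': 254.47696841331472, 'cy': 187.0641709759997, 'eye': array([ 0.29983879, -0.49577632,  0.37318044]), 'attitude': array([ 0.11613972,  0.83132605, -0.53801914, -0.07709715])}
```

View pics/top0.png

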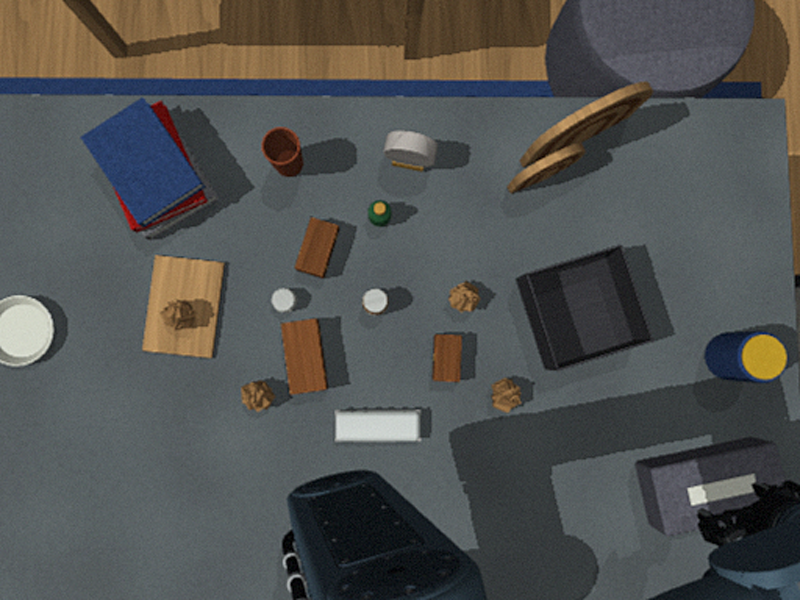

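View pics/side0.png

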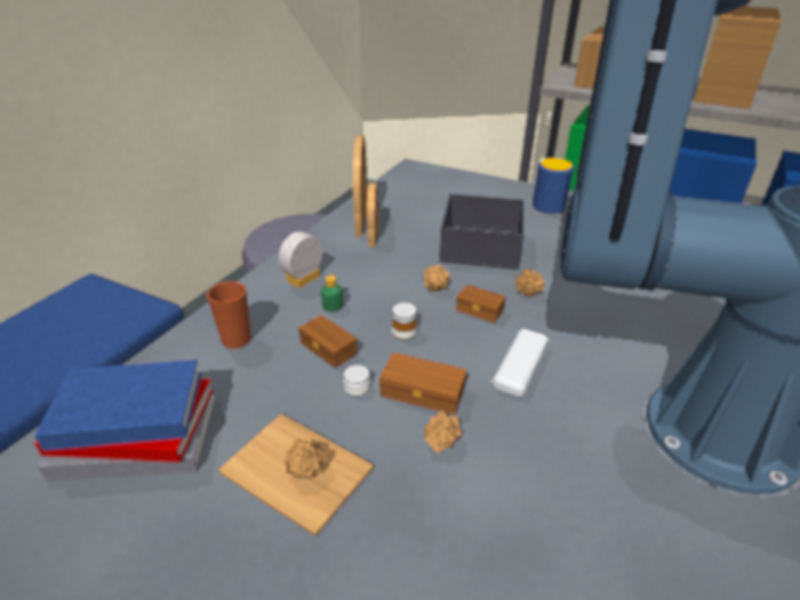

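View pics/wrist0.png

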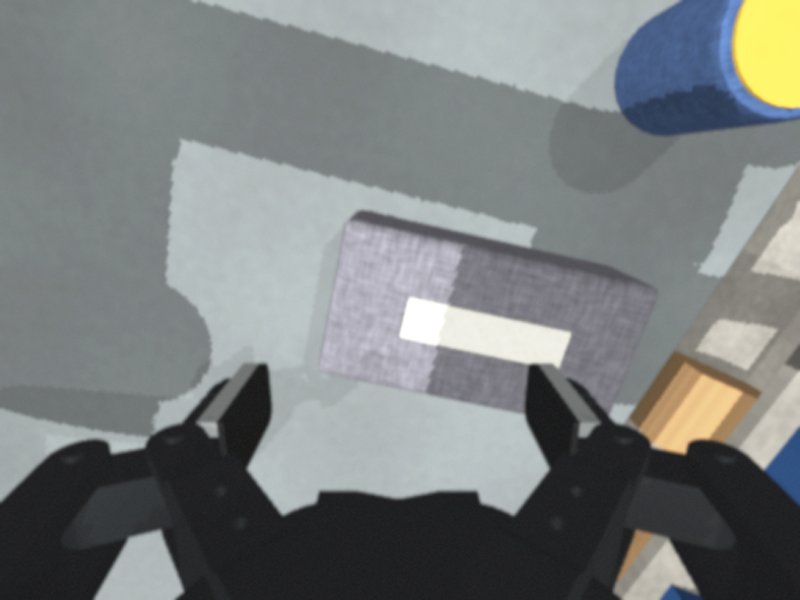

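The top view (800x600) shows three boxes near (318,247), (304,356) and (447,358). Balls are at (178,314), (257,396), (464,297) and (506,395), the board is at (184,307) and the bin at (585,307). I'll measure in enlarged crops.

```bash
cat > h.py <<'E'
import numpy as np,cv2
from bench import get_obs,camera
from scipy.spatial.transform import Rotation as R
def rot(q): return R.from_quat([q[1],q[2],q[3],q[0]]).as_matrix()
def ray(c,uv,z):
    d=rot(c["attitude"])@np.array([(uv[0]-c["cx"])/c["fx"],(uv[1]-c["cy"])/c["fy"],1.])
    return c["eye"]+d*(z-c["eye"][2])/d[2]
def proj(c,p):
    v=rot(c["attitude"]).T@(np.array(p)-c["eye"]);return np.array([c["cx"]+c["fx"]*v[0]/v[2],c["cy"]+c["fy"]*v[1]/v[2]])
def crop(c,x0,y0,x1,y1,name,s=None):
    s=s or min(800/(x1-x0),600/(y1-y0)); im=c["frame"][y0:y1,x0:x1,::-1]
    im=cv2.resize(im,None,fx=s,fy=s,interpolation=cv2.INTER_CUBIC)
    for x in range((x0+9)//10*10,x1,10):
        X=int((x-x0)*s);cv2.line(im,(X,0),(X,6 if x%50 else 14),(0,255,255),1)
        if x%20==0: cv2.putText(im,str(x),(X,22),0,.4,(0,255,255),1)
    for y in range((y0+9)//10*10,y1,10):
        Y=int((y-y0)*s);cv2.line(im,(0,Y),(6,Y),(0,255,255),1)
        if y%20==0: cv2.putText(im,str(y),(8,Y+4),0,.4,(0,255,255),1)
    cv2.imwrite(f"pics/{name}.png",im)
E
python3 - <<'E'
from h import *
c=camera("top")
crop(c,85,130,235,265,"c1"); crop(c,220,120,430,270,"c2")
E
```

```text
(no output)
```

View pics/c1.png

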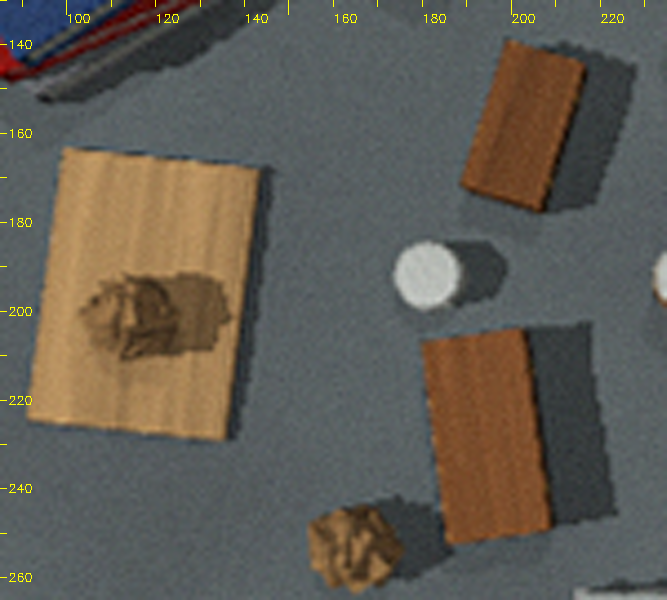

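View pics/c2.png

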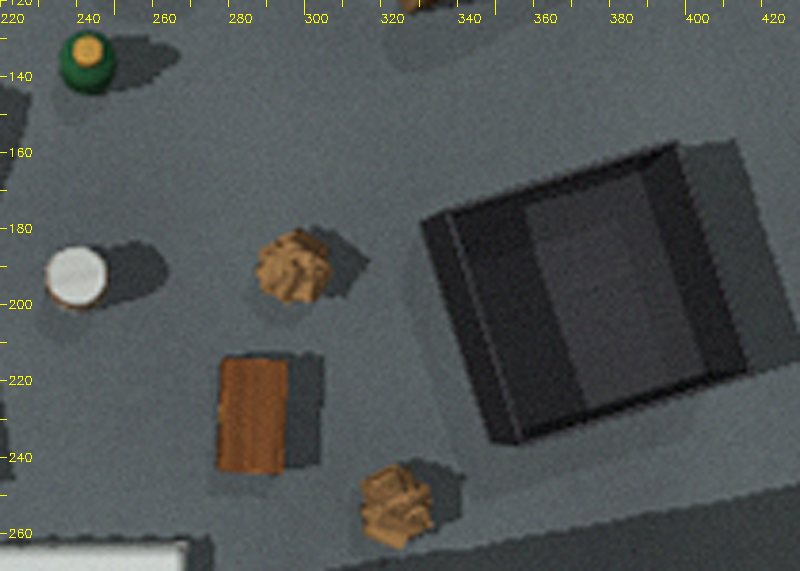

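```bash
python3 - <<'E'
from h import *
c=camera("top")
def A(l,s,x0,y0,z): return np.array([ray(c,(x0+x/s,y0+y/s),z)[:2] for x,y in l])
def rep(n,l,s,x0,y0,z):
    P=A(l,s,x0,y0,z); m=P.mean(0)
    e=[np.linalg.norm(P[(i+1)%4]-P[i]) for i in range(4)]
    a=(P[2]-P[1])+(P[3]-P[0]); b=(P[1]-P[0])+(P[2]-P[3])
    f=lambda v:np.degrees(np.arctan2(v[1],v[0]))
    print(n,m.round(4),"edges",np.round(e,3),"ang 12:",f(a).round(1)%180,"01:",f(b).round(1)%180)
s1=600/135;s2=800/210
rep("board",[(65,148),(260,168),(230,440),(27,420)],s1,85,130,.01)
for z in(.042,):rep("box2",[(508,40),(585,62),(543,212),(460,187)],s1,85,130,z)
rep("big",[(422,342),(524,327),(552,528),(446,545)],s1,85,130,.045)
rep("small",[(220,358),(288,362),(285,473),(217,470)],s2,220,120,.038)
rep("bin",[(450,210),(678,141),(748,373),(520,443)],s2,220,120,.09)
for n,l,s,x,y,z in [("b1",(130,318),s1,85,130,.035),("b2",(353,547),s1,85,130,.025),("b3",(294,268),s2,220,120,.025),("b4",(396,506),s2,220,120,.025),("tin",(427,275),s1,85,130,.032),("candle",(77,276),s2,220,120,.055),("perf",(88,55),s2,220,120,.06)]:
    p=A([l],s,x,y,z)[0]; print(n,p.round(4),np.hypot(*p).round(3))
E
```

```text
board [0.545  0.3605] edges [0.129 0.179 0.132 0.179] ang 12: 174.3 01: 84.2
box2 [0.6513 0.1111] edges [0.052 0.101 0.056 0.1  ] ang 12: 163.7 01: 73.5
big [0.4524 0.1335] edges [0.065 0.128 0.067 0.129] ang 12: 7.900000000000006 01: 98.6
small [ 0.4484 -0.1266] edges [0.051 0.083 0.051 0.083] ang 12: 177.9 01: 87.0
bin [ 0.538  -0.3726] edges [0.175 0.175 0.173 0.174] ang 12: 15.400000000000006 01: 106.7
b1 [0.5274 0.3627] 0.64
b2 [0.3809 0.2201] 0.44
b3 [ 0.56   -0.1606] 0.583
b4 [ 0.3803 -0.2356] 0.447
tin [0.5551 0.1738] 0.582
candle [0.5517 0.0043] 0.552
perf [ 0.7164 -0.0039] 0.716
```

Box sizes match a (130x66), c (100x54) and d (85x48), so box b is absent. All four balls are present. Starting with ball_4.

drive_tool(
  deltas=[
    [[0.018,0.036,-0.01],-0.06],
    [[0.018,0.036,-0.01],-0.06],
    [[0.018,0.036,-0.01],-0.06],
    [[0.018,0.036,-0.01],-0.06],
    [[0.018,0.036,-0.01],-0.06],
    [[0.018,0.036,-0.01],-0.06],
    [[0.018,0.036,-0.01],-0.06],
    [[0.018,0.036,-0.01],-0.06],
    [[0,0,0],0],
  ],
  gripper=1,
)

```text
time_s: 1.15
eef_pos: [0.3806, -0.2265, 0.148]
eef_rot: [0.001, 0.999, -0.042, -0.001]
wrist_force: [-1.2, -0.5, 0.1]
opening: 1.003
```

drive_tool(
  deltas=[
    [[0,-0.009,-0.04],0],
    [[0,0,-0.04],0],
    [[0,0,-0.03],0],
    [[0,0,-0.02],0],
    [[0,0,-0.01],0],
    [[0,0,0],0],
  ],
)

```text
time_s: 1.75
eef_pos: [0.3826, -0.2394, 0.0066]
eef_rot: [0.005, 0.999, -0.038, 0.002]
wrist_force: [0.8, -0.3, -0.1]
opening: 0.995
```

drive_tool(
  deltas=[
    [[0,0,0],0],
    [[0,0,0],0],
    [[0,0,0],0],
    [[0,0,0],0],
    [[0,0,0],0],
    [[0,0,0],0],
    [[0,0,0],0],
  ],
  gripper=0,
)

```text
time_s: 2.45
eef_pos: [0.3858, -0.2435, 0.0121]
eef_rot: [0.008, 0.999, -0.038, 0.006]
wrist_force: [0.3, -0.5, 0.2]
opening: 0.583
```

drive_tool(
  deltas=[
    [[0,0,0.05],0],
    [[0,0,0.05],0],
    [[0.01,-0.01,0.05],0],
    [[0.03,-0.02,0.01],0],
    [[0.03,-0.025,0],0],
    [[0.03,-0.025,0],0],
    [[0.02,-0.02,0],0],
    [[0.01,-0.01,-0.02],0],
    [[0,0,-0.04],0],
  ],
)

```text
time_s: 3.35
eef_pos: [0.5213, -0.3571, 0.1211]
eef_rot: [0.011, 0.999, -0.037, 0.009]
wrist_force: [0.8, -0.2, -0.4]
opening: 0.575
```

drive_tool(
  deltas=[
    [[0,-0.02,-0.02],0],
    [[0,0,0],0],
    [[0,0,0],0],
    [[0,0,0],0],
  ],
  gripper=1,
)

```text
time_s: 3.75
eef_pos: [0.5186, -0.3739, 0.0932]
eef_rot: [0.006, 0.999, -0.037, 0.004]
wrist_force: [-0.2, -0.2, -1.0]
opening: 0.998
```

drive_tool(
  deltas=[
    [[0,0,0.05],0],
    [[0,0.03,0.03],0],
    [[0,0.05,0],0],
    [[0,0.05,0],0],
    [[0,0.04,0],0],
    [[0,0.02,0],0],
  ],
)

```text
time_s: 4.35
eef_pos: [0.5194, -0.1797, 0.1835]
eef_rot: [0.009, 0.999, -0.039, 0.01]
wrist_force: [-0.3, -0.3, 0.7]
opening: 1.0
```

```bash
python3 - <<'E'
from h import *
c=camera("top")
crop(c,220,120,430,270,"c3"); print(get_obs())
E
```

```text
{'time_s': 4.4, 'q': array([-0.54252753,  0.1542845 ,  1.73842971, -0.00524087,  1.22308967,
        1.10707455]), 'dq': array([-0.05073032,  0.036293  , -0.03932755, -0.01279035, -0.0109052 ,
       -0.07162009]), 'joint_efforts': array([-4.37297836e+00, -3.95741022e+01, -3.60088563e+01, -8.12467095e-01,
       -8.56031701e-01, -3.28294560e-02]), 'eef_pos': array([ 0.51954252, -0.17750013,  0.18371614]), 'eef_rot': array([ 0.00838526,  0.99917123, -0.03852889,  0.01010284]), 'wrist_force': array([ 0.81047362,  2.48048196, -0.91884208]), 'torque': array([0.11178272, 0.00819644, 0.02849541]), 'opening': 1.0023083580606202}
```

View pics/c3.png

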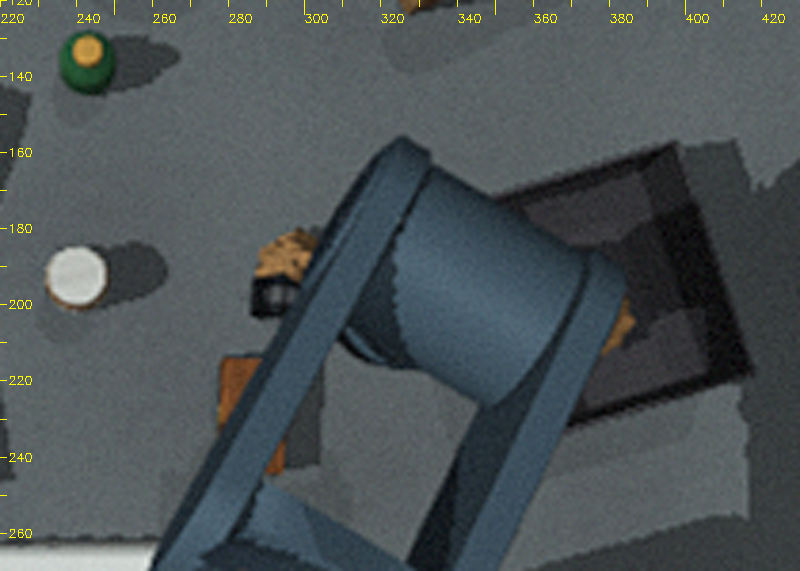

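Ball_4 is in the bin (brown at 381,205) and ball_3 hasn't moved. I'll take ball_3 next.

drive_tool(
  deltas=[
    [[0.03,0.013,-0.02],0],
    [[0.011,0.004,-0.04],0],
    [[0,0,-0.04],0],
    [[0,0,-0.03],0],
  ],
)

```text
time_s: 4.8
eef_pos: [0.5694, -0.1598, 0.0638]
eef_rot: [0.014, 0.999, -0.036, 0.022]
wrist_force: [-0.5, -0.6, -1.1]
opening: 1.001
```

drive_tool(
  deltas=[
    [[-0.008,0,-0.025],0],
    [[0,0,-0.02],0],
    [[0,0,-0.008],0],
    [[0,0,0],0],
  ],
)

```text
time_s: 5.2
eef_pos: [0.5605, -0.1587, 0.0085]
eef_rot: [0.014, 0.999, -0.035, 0.021]
wrist_force: [1.0, 1.5, 0.8]
opening: 1.001
```

drive_tool(
  deltas=[
    [[0,0,0],0],
    [[0,0,0],0],
    [[0,0,0],0],
    [[0,0,0],0],
    [[0,0,0],0],
    [[0,0,0],0],
  ],
  gripper=0,
)

```text
time_s: 5.8
eef_pos: [0.5651, -0.161, 0.0152]
eef_rot: [0.016, 0.999, -0.035, 0.026]
wrist_force: [0.0, -0.9, 0.3]
opening: 0.584
```

drive_tool(
  deltas=[
    [[0,0,0.04],0],
    [[0,0,0.05],0],
    [[0,-0.01,0.05],0],
    [[0,-0.03,0.02],0],
    [[0,-0.05,0],0],
    [[0,-0.05,0],0],
    [[0,-0.04,0],0],
    [[0,-0.02,-0.02],0],
    [[0,0,-0.03],0],
    [[0,0,-0.03],0],
  ],
)

```text
time_s: 6.8
eef_pos: [0.5643, -0.3709, 0.1068]
eef_rot: [0.021, 0.999, -0.033, 0.03]
wrist_force: [-0.2, -0.5, -0.2]
opening: 0.584
```

```bash
python3 - <<'E'
from h import *
c=camera("top")
o=get_obs();print(o["eef_pos"],o["eef_rot"],o["opening"],o["q"])
E
```

```text
[ 0.5614757  -0.36849358  0.10038037] [ 0.01826218  0.99891326 -0.03358384  0.02666302] 0.5797079263020938 [-0.76104744  0.48025005  1.50035898  0.00918899  1.09687284  0.8730328 ]
```

drive_tool(
  deltas=[
    [[0,0,0],0],
  ],
  gripper=1,
)

```text
time_s: 6.95
eef_pos: [0.5605, -0.3678, 0.0988]
eef_rot: [0.017, 0.999, -0.034, 0.025]
wrist_force: [1.0, -0.3, -0.2]
opening: 0.736
```

```bash
cat >> h.py <<'E'
def st():
    o=get_obs();M=rot(o["eef_rot"]);print("t",round(o["time_s"],2),"p",o["eef_pos"].round(4),"tilt xy",M[:2,2].round(4),"jaw",np.degrees(np.arctan2(M[1,1],M[0,1])).round(2)%180,"op",round(o["opening"],3),"q",o["q"].round(3),"F",o["wrist_force"].round(1))
E
python3 - <<'E'
from h import *
for i in range(6):
    st();camera("top")
E
```

```text
t 6.95 p [ 0.5605 -0.3678  0.0988] tilt xy [ 0.0495 -0.0358] jaw 86.09 op 0.736 q [-0.761  0.482  1.501  0.009  1.098  0.873] F [ 1.  -0.3 -0.2]
t 7.0 p [ 0.5604 -0.3678  0.0989] tilt xy [ 0.0494 -0.036 ] jaw 86.09 op 0.82 q [-0.761  0.482  1.501  0.009  1.098  0.873] F [-0.1  0.2 -0.7]
t 7.05 p [ 0.5612 -0.3681  0.1002] tilt xy [ 0.051  -0.0373] jaw 86.11 op 0.897 q [-0.761  0.48   1.5    0.009  1.098  0.873] F [-0.3  0.6  0.2]
t 7.1 p [ 0.5619 -0.3685  0.1014] tilt xy [ 0.0526 -0.0388] jaw 86.12 op 0.976 q [-0.761  0.479  1.5    0.009  1.098  0.873] F [ 0.4 -0.1 -0.7]
t 7.15 p [ 0.5623 -0.3688  0.1021] tilt xy [ 0.0537 -0.0398] jaw 86.12 op 1.0 q [-0.761  0.479  1.499  0.009  1.098  0.873] F [0.6 0.2 0.5]
t 7.2 p [ 0.5625 -0.369   0.1024] tilt xy [ 0.0542 -0.0402] jaw 86.13 op 1.001 q [-0.76   0.478  1.499  0.009  1.097  0.873] F [ 0.8 -0.2  0.3]
```

drive_tool(
  deltas=[
    [[0,0,0.05],0],
    [[0,0,0.05],0],
  ],
)

```text
time_s: 7.45
eef_pos: [0.5588, -0.3649, 0.1952]
eef_rot: [0.015, 0.999, -0.033, 0.022]
wrist_force: [1.4, -1.3, 0.3]
opening: 1.002
```

```bash
python3 - <<'E'
from h import *
for i in range(4):
    st();camera("top")
E
```

```text
t 7.45 p [ 0.5588 -0.3649  0.1952] tilt xy [ 0.044  -0.0305] jaw 86.18 op 1.002 q [-0.76   0.376  1.439  0.009  1.274  0.875] F [ 1.4 -1.3  0.3]
t 7.5 p [ 0.5621 -0.3677  0.2059] tilt xy [ 0.0537 -0.0397] jaw 86.18 op 0.997 q [-0.76   0.367  1.429  0.008  1.279  0.875] F [ 2.3 -2.   6.3]
t 7.55 p [ 0.5627 -0.3683  0.204 ] tilt xy [ 0.0556 -0.0415] jaw 86.17 op 1.0 q [-0.76   0.369  1.431  0.009  1.273  0.875] F [ 0.6 -0.8  0.8]
t 7.6 p [ 0.5615 -0.3673  0.2003] tilt xy [ 0.0523 -0.0384] jaw 86.17 op 1.003 q [-0.76   0.372  1.435  0.009  1.271  0.875] F [ 0.1  0.4 -0.8]
```

drive_tool(
  deltas=[
    [[0,0,0],0],
    [[0,0,0],0],
    [[0,0,0],0],
    [[0,0,0],0],
  ],
)

```text
time_s: 8.05
eef_pos: [0.5584, -0.3642, 0.1928]
eef_rot: [0.014, 0.999, -0.033, 0.022]
wrist_force: [-0.5, 0.0, 0.7]
opening: 1.004
```

```bash
python3 - <<'E'
from h import *
for i in range(4):
    st();camera("top")
E
```

```text
t 8.05 p [ 0.5584 -0.3642  0.1928] tilt xy [ 0.0435 -0.0302] jaw 86.21 op 1.004 q [-0.759  0.377  1.442  0.008  1.27   0.875] F [-0.5  0.   0.7]
t 8.1 p [ 0.5583 -0.3641  0.1926] tilt xy [ 0.0433 -0.0299] jaw 86.21 op 1.0 q [-0.759  0.377  1.443  0.009  1.27   0.875] F [-0.2 -0.1 -0.7]
t 8.15 p [ 0.5585 -0.3642  0.1929] tilt xy [ 0.0436 -0.0302] jaw 86.21 op 0.999 q [-0.759  0.377  1.442  0.009  1.27   0.875] F [ 0.2 -0.6  0.6]
t 8.2 p [ 0.5586 -0.3643  0.1932] tilt xy [ 0.044  -0.0306] jaw 86.21 op 1.003 q [-0.759  0.377  1.442  0.008  1.27   0.875] F [-1.   0.2  0.6]
```

drive_tool(
  deltas=[
    [[0,0,0.05],0],
    [[0,0,0],0],
  ],
)

```text
time_s: 8.45
eef_pos: [0.5584, -0.3643, 0.2437]
eef_rot: [0.014, 0.999, -0.033, 0.022]
wrist_force: [1.2, -1.0, 1.4]
opening: 1.0
```

```bash
python3 - <<'E'
from h import *
for i in range(5):
    st();camera("top")
E
```

```text
t 8.45 p [ 0.5584 -0.3643  0.2437] tilt xy [ 0.0428 -0.0294] jaw 86.2 op 1.0 q [-0.76   0.336  1.391  0.008  1.362  0.875] F [ 1.2 -1.   1.4]
t 8.5 p [ 0.5566 -0.3626  0.2386] tilt xy [ 0.0372 -0.0242] jaw 86.2 op 1.002 q [-0.76   0.34   1.397  0.008  1.361  0.875] F [ 0.5  0.5 -1.3]
t 8.55 p [ 0.5556 -0.3618  0.2363] tilt xy [ 0.0345 -0.0216] jaw 86.21 op 1.0 q [-0.76   0.341  1.4    0.008  1.361  0.875] F [ 0.   0.8 -0.4]
t 8.6 p [ 0.5552 -0.3613  0.2351] tilt xy [ 0.0331 -0.0202] jaw 86.21 op 1.001 q [-0.76   0.342  1.401  0.008  1.361  0.875] F [ 0.1 -0.4 -0.5]
t 8.65 p [ 0.555  -0.3612  0.2345] tilt xy [ 0.0324 -0.0197] jaw 86.21 op 0.999 q [-0.76   0.343  1.401  0.008  1.36   0.875] F [ 0.1 -0.5 -0.5]
```

drive_tool(
  deltas=[
    [[0,0,-0.01],0],
    [[0,0,-0.01],0],
    [[0,0,-0.01],0],
    [[0,0,-0.01],0],
  ],
)

```text
time_s: 9.1
eef_pos: [0.5545, -0.3607, 0.1899]
eef_rot: [0.009, 0.999, -0.033, 0.016]
wrist_force: [-0.2, 0.5, -0.9]
opening: 1.004
```

```bash
python3 - <<'E'
from h import *
for i in range(5):
    st();camera("top")
E
```

```text
t 9.1 p [ 0.5545 -0.3607  0.1899] tilt xy [ 0.0311 -0.0184] jaw 86.21 op 1.004 q [-0.76   0.38   1.444  0.008  1.282  0.875] F [-0.2  0.5 -0.9]
t 9.15 p [ 0.5536 -0.36    0.1875] tilt xy [ 0.0286 -0.016 ] jaw 86.2 op 1.001 q [-0.76   0.382  1.446  0.008  1.281  0.875] F [-0.5  0.1 -1.8]
t 9.2 p [ 0.5537 -0.36    0.1884] tilt xy [ 0.0285 -0.016 ] jaw 86.21 op 1.001 q [-0.76   0.381  1.445  0.008  1.283  0.875] F [-0.8  0.1 -0.4]
t 9.25 p [ 0.5542 -0.3605  0.1899] tilt xy [ 0.03   -0.0173] jaw 86.21 op 1.001 q [-0.76   0.38   1.444  0.008  1.284  0.875] F [-1.1  0.2  0.3]
t 9.3 p [ 0.5547 -0.3609  0.191 ] tilt xy [ 0.0314 -0.0186] jaw 86.21 op 1.0 q [-0.76   0.379  1.443  0.008  1.284  0.875] F [-0.3 -0.   0.4]
```

The hop with a settle cuts the tool tilt that builds up (0.053→0.036), and slow descents don't bring it back. I'll do that again.

drive_tool(
  deltas=[
    [[0,0,0.05],0],
    [[0,0,0],0],
    [[0,0,0],0],
    [[0,0,-0.01],0],
    [[0,0,-0.01],0],
    [[0,0,-0.01],0],
    [[0,0,0.05],0],
    [[0,0,0],0],
    [[0,0,0],0],
  ],
)

```text
time_s: 10.25
eef_pos: [0.5546, -0.3608, 0.2583]
eef_rot: [0.008, 0.999, -0.033, 0.015]
wrist_force: [-0.7, -0.6, -0.9]
opening: 1.0
```

```bash
python3 - <<'E'
from h import *
st()
for i in range(5):
    camera("top")
st()
E
```

```text
t 10.25 p [ 0.5546 -0.3608  0.2583] tilt xy [ 0.0297 -0.0169] jaw 86.21 op 1.0 q [-0.76   0.327  1.373  0.008  1.408  0.876] F [-0.7 -0.6 -0.9]
t 10.5 p [ 0.5551 -0.3612  0.2598] tilt xy [ 0.0313 -0.0185] jaw 86.21 op 0.999 q [-0.76   0.326  1.372  0.008  1.408  0.876] F [ 0.1  0.9 -0.5]
```

drive_tool(
  deltas=[
    [[-0.012,0.03,0],0],
    [[-0.012,0.04,0],0],
    [[-0.012,0.04,0],0],
    [[-0.012,0.04,0],0],
    [[-0.012,0.04,0],0],
    [[-0.012,0.04,0],0],
    [[-0.012,0.04,0],0],
    [[-0.012,0.04,0],0],
    [[-0.012,0.04,0],0],
    [[-0.012,0.04,0],0],
  ],
)

```text
time_s: 11.5
eef_pos: [0.4274, 0.0373, 0.254]
eef_rot: [0.008, 0.999, -0.038, 0.015]
wrist_force: [0.9, 0.6, 1.4]
opening: 0.997
```

drive_tool(
  deltas=[
    [[-0.012,0.04,0],0],
    [[-0.012,0.04,0],0],
    [[-0.012,0.04,0],0],
    [[-0.012,0.03,0],0],
    [[-0.006,0.02,-0.01],0],
    [[0,0.01,-0.02],0],
    [[0,0,-0.02],0],
  ],
)

```text
time_s: 12.2
eef_pos: [0.3687, 0.2296, 0.2052]
eef_rot: [0.006, 0.999, -0.034, 0.019]
wrist_force: [0.1, 0.6, -0.5]
opening: 1.002
```

```bash
python3 - <<'E'
from h import *
st()
for i in range(5):
    c=camera("top")
st()
crop(c,85,130,430,270,"c4")
c=camera("wrist");crop(c,0,0,512,384,"w4")
E
```

```text
t 12.2 p [0.3687 0.2296 0.2052] tilt xy [ 0.0379 -0.0124] jaw 86.04 op 1.002 q [ 0.3   -0.141  1.99  -0.024  1.26   1.947] F [ 0.1  0.6 -0.5]
t 12.45 p [0.3694 0.2279 0.2063] tilt xy [ 0.0372 -0.0132] jaw 85.87 op 0.999 q [ 0.296 -0.142  1.989 -0.025  1.264  1.946] F [-0.1  0.1  0.1]
```

View pics/c4.png

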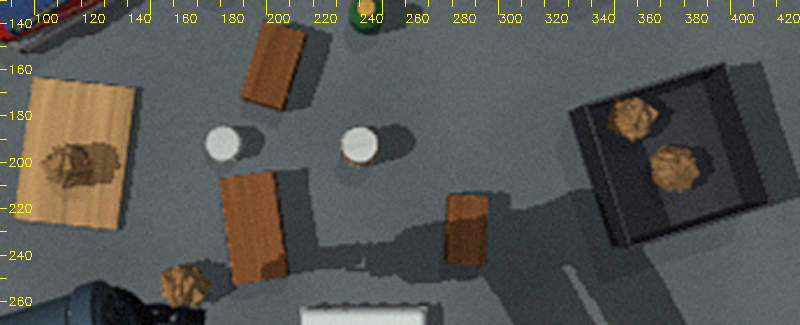

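View pics/w4.png

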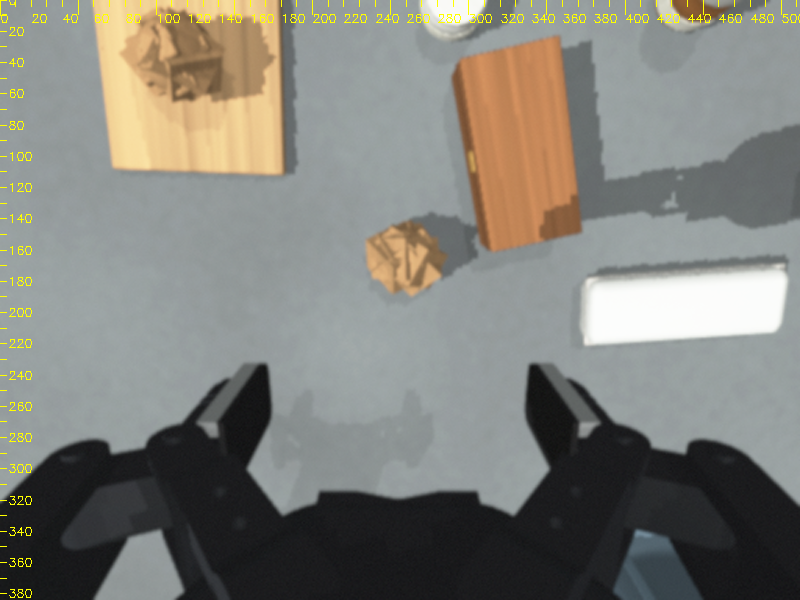

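Two balls are in the bin (353,181 and 371,203). Ball_2 still sits at (163,253), close to box_a, so I'll go down with a narrower opening.

drive_tool(
  deltas=[
    [[0.006,-0.003,-0.02],0],
    [[0.006,-0.003,-0.03],0],
    [[0,0,-0.03],0],
    [[0,0,-0.03],0],
    [[0,0,-0.03],0],
    [[0,0,-0.02],0],
    [[0,0,-0.01],0],
  ],
  gripper=0.78,
)

```text
time_s: 13.2
eef_pos: [0.3933, 0.2214, 0.0427]
eef_rot: [0.002, 0.999, -0.039, 0.031]
wrist_force: [-0.1, 0.5, 0.9]
opening: 0.78
```

drive_tool(
  deltas=[
    [[-0.009,0,-0.01],0],
    [[-0.003,0,-0.01],0],
    [[0,0,-0.01],0],
    [[0,0,-0.005],0],
  ],
)

```text
time_s: 13.6
eef_pos: [0.3829, 0.2216, 0.0078]
eef_rot: [0.001, 0.999, -0.04, 0.033]
wrist_force: [0.7, -0.3, 0.8]
opening: 0.782
```

```bash
python3 - <<'E'
from h import *
for i in range(4):
    c=camera("top")
st()
c=camera("wrist");crop(c,100,80,400,305,"w5")
E
```

```text
t 13.8 p [0.3834 0.2217 0.0085] tilt xy [ 0.0669 -0.0055] jaw 85.4 op 0.777 q [ 0.272  0.214  2.113 -0.034  0.753  1.948] F [0.6 0.1 0.2]
```

View pics/w5.png

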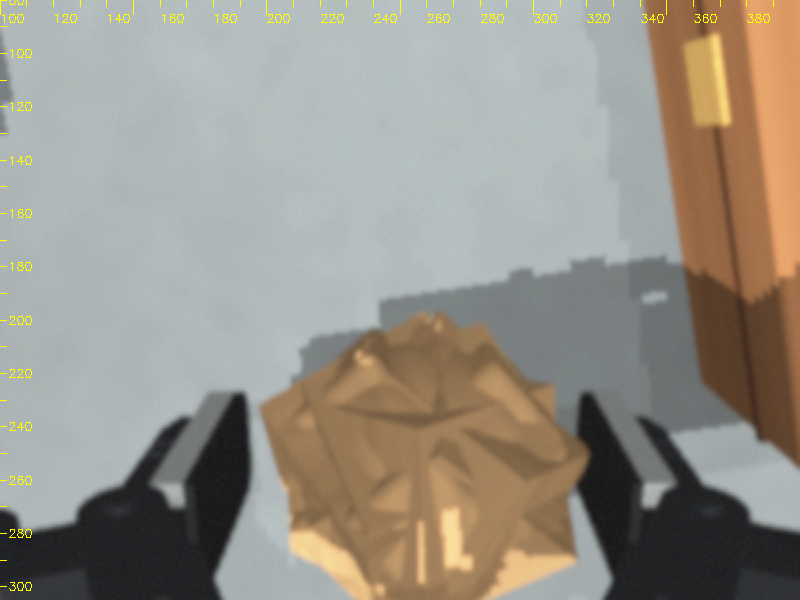

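drive_tool(
  deltas=[
    [[0,0,0],0],
  ],
  gripper=0,
)

```text
time_s: 13.95
eef_pos: [0.384, 0.2219, 0.0091]
eef_rot: [0.001, 0.999, -0.04, 0.034]
wrist_force: [0.1, -0.9, 0.6]
opening: 0.622
```

```bash
python3 - <<'E'
from h import *
for i in range(7):
    c=camera("top")
st()
E
```

```text
t 14.3 p [0.3845 0.2219 0.0097] tilt xy [ 0.069  -0.0051] jaw 85.4 op 0.534 q [ 0.272  0.212  2.111 -0.034  0.754  1.948] F [-1.7 -1.   7.3]
```

drive_tool(
  deltas=[
    [[0,0,0.05],0],
    [[0,0,0],0],
  ],
)

```text
time_s: 14.5
eef_pos: [0.3835, 0.2216, 0.0582]
eef_rot: [0.002, 0.999, -0.04, 0.032]
wrist_force: [1.7, -0.5, 0.8]
opening: 0.54
```

```bash
python3 - <<'E'
from h import *
st()
for i in range(5):
    c=camera("top")
st()
E
```

```text
t 14.5 p [0.3835 0.2216 0.0582] tilt xy [ 0.0639 -0.0065] jaw 85.39 op 0.54 q [ 0.272  0.103  2.099 -0.03   0.879  1.942] F [ 1.7 -0.5  0.8]
t 14.75 p [0.3779 0.2199 0.0521] tilt xy [ 0.0521 -0.0098] jaw 85.38 op 0.539 q [ 0.272  0.112  2.106 -0.031  0.877  1.942] F [ 0.7 -0.  -0.2]
```

drive_tool(
  deltas=[
    [[0,0,0.05],0],
    [[0,0,0],0],
  ],
)

```text
time_s: 14.95
eef_pos: [0.3756, 0.2191, 0.0998]
eef_rot: [0.005, 0.999, -0.04, 0.022]
wrist_force: [2.0, 0.6, 0.2]
opening: 0.536
```

```bash
python3 - <<'E'
from h import *
st()
for i in range(5):
    c=camera("top")
st()
E
```

```text
t 14.95 p [0.3756 0.2191 0.0998] tilt xy [ 0.0436 -0.0122] jaw 85.36 op 0.536 q [ 0.272  0.016  2.083 -0.028  1.004  1.938] F [2.  0.6 0.2]
t 15.2 p [0.3707 0.2176 0.0943] tilt xy [ 0.0332 -0.0151] jaw 85.35 op 0.535 q [ 0.271  0.022  2.09  -0.028  1.001  1.938] F [ 0.6  0.2 -0.7]
```

drive_tool(
  deltas=[
    [[0,0,0.05],0],
    [[0,0,0],0],
  ],
)

```text
time_s: 15.4
eef_pos: [0.3688, 0.217, 0.1423]
eef_rot: [0.008, 0.999, -0.041, 0.013]
wrist_force: [1.3, 1.1, -0.2]
opening: 0.537
```

```bash
python3 - <<'E'
from h import *
st()
for i in range(5):
    c=camera("top")
st()
E
```

```text
t 15.4 p [0.3688 0.217  0.1423] tilt xy [ 0.0259 -0.0172] jaw 85.34 op 0.537 q [ 0.271 -0.061  2.056 -0.026  1.126  1.934] F [ 1.3  1.1 -0.2]
t 15.65 p [0.3642 0.2156 0.1366] tilt xy [ 0.0155 -0.02  ] jaw 85.34 op 0.536 q [ 0.271 -0.055  2.064 -0.026  1.124  1.934] F [-0.3  0.3 -0.6]
```

Each "up, zero" hop followed by a settle takes about 0.018 rad off the tilt. Taking ball_2 to the free side of the bin.

drive_tool(
  deltas=[
    [[0,0,0.03],0],
    [[0.008,-0.02,0.03],0],
    [[0.012,-0.04,0],0],
    [[0.012,-0.04,0],0],
    [[0.012,-0.04,0],0],
    [[0.012,-0.04,0],0],
    [[0.012,-0.04,0],0],
    [[0.012,-0.04,0],0],
    [[0.012,-0.04,0],0],
    [[0.012,-0.04,0],0],
  ],
)

```text
time_s: 16.65
eef_pos: [0.4634, -0.1336, 0.1892]
eef_rot: [0.009, 0.999, -0.036, 0.001]
wrist_force: [0.6, 0.9, 0.8]
opening: 0.538
```

drive_tool(
  deltas=[
    [[0.012,-0.04,0],0],
    [[0.012,-0.04,0],0],
    [[0.012,-0.04,0],0],
    [[0.012,-0.04,0],0],
    [[0.012,-0.04,0],0],
    [[0.012,-0.03,0],0],
    [[0.01,-0.02,0],0],
    [[0.005,-0.01,-0.01],0],
    [[0,0,-0.01],0],
  ],
)

```text
time_s: 17.55
eef_pos: [0.5483, -0.4097, 0.1549]
eef_rot: [0.005, 0.999, -0.04, -0.005]
wrist_force: [-0.4, -0.0, -1.6]
opening: 0.54
```

```bash
python3 - <<'E'
from h import *
st()
for i in range(5):
    c=camera("top")
st()
E
```

```text
t 17.55 p [ 0.5483 -0.4097  0.1549] tilt xy [-0.011  -0.0086] jaw 85.42 op 0.54 q [-0.808  0.488  1.367 -0.014  1.288  0.847] F [-0.4 -0.  -1.6]
t 17.8 p [ 0.5485 -0.4074  0.157 ] tilt xy [-0.0104 -0.0089] jaw 85.54 op 0.534 q [-0.806  0.483  1.37  -0.014  1.289  0.847] F [-0.3 -0.2  0.3]
```

Tilt is nearly zero. Now lower and release.

drive_tool(
  deltas=[
    [[0.005,0.005,-0.015],0],
    [[0,0,-0.015],0],
    [[0,0,-0.01],0],
  ],
)

```text
time_s: 18.1
eef_pos: [0.5555, -0.4013, 0.1182]
eef_rot: [0.007, 0.999, -0.038, -0.003]
wrist_force: [-0.0, 0.6, 0.3]
opening: 0.539
```

drive_tool(
  deltas=[
    [[0,0,0],0],
  ],
  gripper=0.75,
)

```text
time_s: 18.2
eef_pos: [0.5546, -0.3998, 0.1155]
eef_rot: [0.005, 0.999, -0.038, -0.004]
wrist_force: [0.8, 0.2, 0.2]
opening: 0.694
```

```bash
python3 - <<'E'
from h import *
st()
for i in range(6):
    c=camera("top")
st()
c=camera("wrist");crop(c,0,0,512,384,"w6")
E
```

```text
t 18.2 p [ 0.5546 -0.3998  0.1155] tilt xy [-0.0086 -0.0103] jaw 85.69 op 0.694 q [-0.791  0.527  1.396 -0.014  1.217  0.86 ] F [0.8 0.2 0.2]
t 18.5 p [ 0.5558 -0.4018  0.1189] tilt xy [-0.005  -0.0141] jaw 85.64 op 0.748 q [-0.792  0.524  1.393 -0.014  1.218  0.86 ] F [0.2 0.1 0.4]
```

View pics/w6.png

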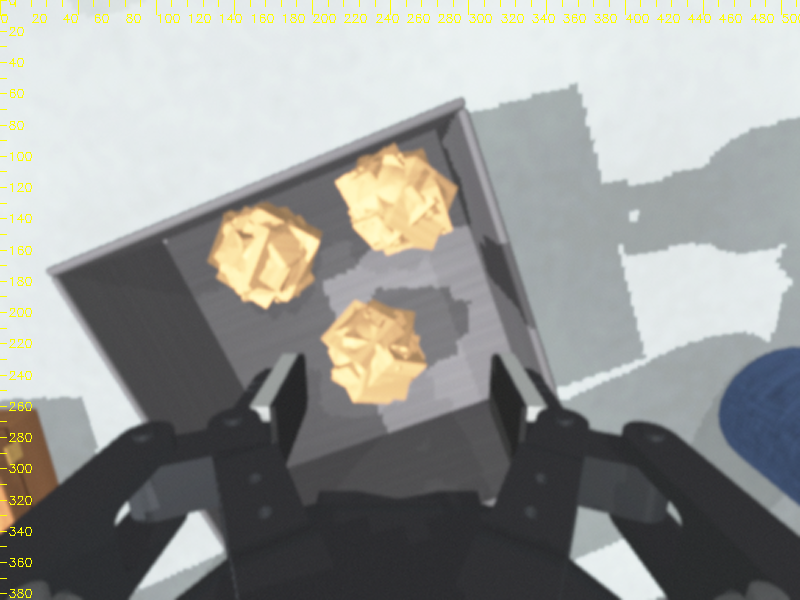

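The wrist view shows three balls in the bin. Next is ball_1 on the board.

drive_tool(
  deltas=[
    [[0,0,0.04],0],
    [[0,0.01,0.05],0],
    [[0,0.03,0.02],0],
    [[-0.002,0.045,0],0],
    [[-0.002,0.045,0],0],
    [[-0.002,0.045,0],0],
    [[-0.002,0.045,0],0],
    [[-0.002,0.045,0],0],
    [[-0.002,0.045,0],0],
    [[-0.002,0.045,0],0],
  ],
  gripper=1,
)

```text
time_s: 19.55
eef_pos: [0.5399, -0.043, 0.239]
eef_rot: [0.01, 0.999, -0.044, 0.004]
wrist_force: [0.8, 0.2, 0.7]
opening: 0.996
```

drive_tool(
  deltas=[
    [[-0.002,0.045,0],0],
    [[-0.002,0.045,0],0],
    [[-0.002,0.045,0],0],
    [[-0.002,0.045,0],0],
    [[-0.002,0.045,0],0],
    [[-0.002,0.045,0],0],
    [[-0.002,0.035,0],0],
    [[-0.002,0.02,0],0],
    [[0,0.01,0],0],
  ],
)

```text
time_s: 20.45
eef_pos: [0.5222, 0.3102, 0.2463]
eef_rot: [0.009, 0.999, -0.043, 0.011]
wrist_force: [0.4, -0.1, 0.2]
opening: 1.002
```

```bash
python3 - <<'E'
from h import *
st()
for i in range(5):
    c=camera("top")
st()
crop(c,85,130,430,270,"c7")
E
```

```text
t 20.45 p [0.5222 0.3102 0.2463] tilt xy [ 0.0211 -0.0181] jaw 85.1 op 1.002 q [ 0.354  0.234  1.514 -0.025  1.381  2.015] F [ 0.4 -0.1  0.2]
t 20.7 p [0.5229 0.307  0.2458] tilt xy [ 0.0203 -0.0193] jaw 84.91 op 1.0 q [ 0.349  0.233  1.516 -0.026  1.38   2.013] F [0.5 0.2 0. ]
```

View pics/c7.png

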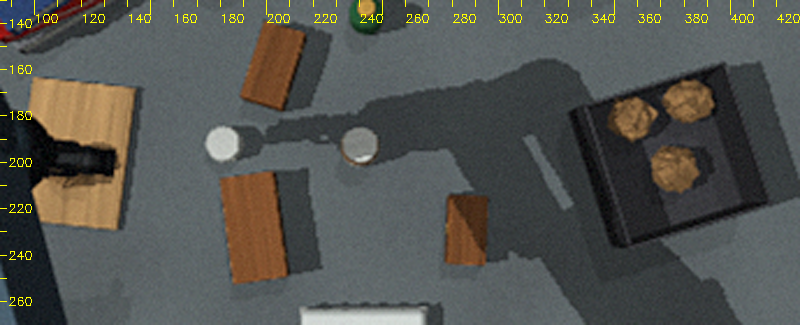

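drive_tool(
  deltas=[
    [[0,0.025,-0.02],0],
    [[0,0.025,-0.02],0],
    [[0,0.008,-0.02],0],
    [[0,0,-0.02],0],
    [[0,0,-0.02],0],
    [[0,0,-0.02],0],
    [[0,0,-0.01],0],
  ],
)

```text
time_s: 21.4
eef_pos: [0.5293, 0.3563, 0.1154]
eef_rot: [0.009, 0.999, -0.052, 0.014]
wrist_force: [-0.4, 0.4, 0.5]
opening: 0.997
```

```bash
python3 - <<'E'
from h import *
for i in range(4):
    c=camera("top")
st()
c=camera("wrist");crop(c,0,0,512,384,"w8")
crop(c:=camera("side"),120,240,320,390,"s8")
E
```

```text
t 21.6 p [0.5305 0.3578 0.1182] tilt xy [ 0.0306 -0.0175] jaw 84.09 op 1.0 q [ 0.423  0.426  1.537 -0.031  1.158  2.109] F [0.3 0.2 0.8]
```

View pics/w8.png

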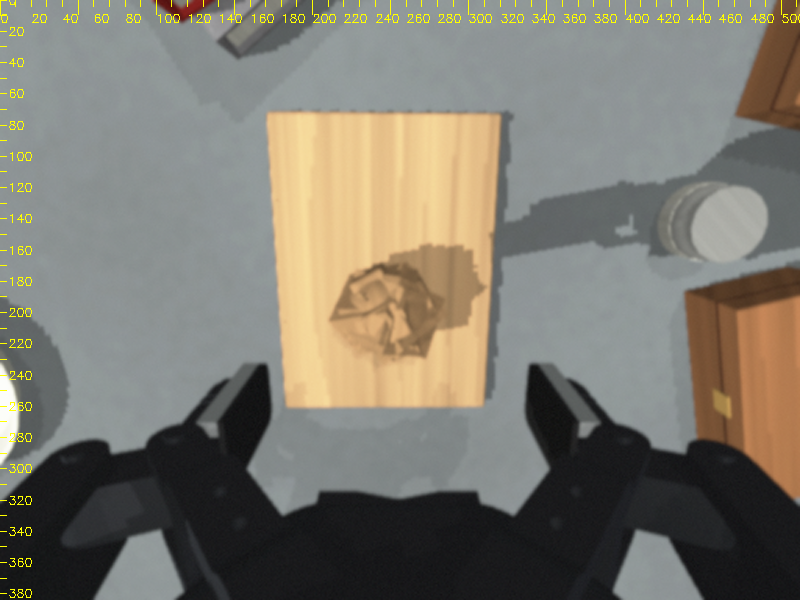

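```bash
python3 - <<'E'
from h import *
c=camera("wrist");s=800/512
print(ray(c,(386/s,312/s),.035)); 
P=np.array([ray(c,(x/s,y/s),.01)[:2] for x,y in [(267,112),(501,114),(485,405),(287,407)]])
print(P.mean(0),[np.linalg.norm(P[i]-P[i-1]).round(3) for i in range(4)]); v=P[0]+P[1]-P[2]-P[3];print(np.degrees(np.arctan2(v[1],v[0])))
E
```

```text
[0.52810784 0.36428299 0.035     ]
[0.54572777 0.3630816 ] [np.float64(0.179), np.float64(0.129), np.float64(0.178), np.float64(0.129)]
-5.9419572038099995
```

drive_tool(
  deltas=[
    [[-0.003,0.004,-0.01],0],
    [[-0.002,0.002,-0.02],0],
    [[-0.001,0,-0.02],0],
    [[-0.001,0,-0.02],0],
    [[-0.001,0,-0.01],0],
    [[0,0,-0.01],0],
  ],
)

```text
time_s: 22.35
eef_pos: [0.5245, 0.3684, 0.0304]
eef_rot: [0.005, 0.998, -0.05, 0.021]
wrist_force: [-0.2, 1.1, 0.2]
opening: 1.002
```

```bash
python3 - <<'E'
from h import *
for i in range(4):
    c=camera("top")
st()
E
```

```text
t 22.55 p [0.5249 0.3681 0.0311] tilt xy [ 0.0422 -0.0115] jaw 84.19 op 1.002 q [ 0.441  0.54   1.575 -0.034  0.994  2.131] F [ 0.7 -0.1 -0.1]
```

drive_tool(
  deltas=[
    [[0.002,-0.002,-0.008],0],
    [[0.001,-0.001,-0.005],0],
  ],
)

```text
time_s: 22.75
eef_pos: [0.5301, 0.366, 0.0202]
eef_rot: [0.003, 0.998, -0.05, 0.024]
wrist_force: [-0.4, 0.1, -0.1]
opening: 1.001
```

drive_tool(
  deltas=[
    [[0,0,0],0],
  ],
  gripper=0,
)

```text
time_s: 22.85
eef_pos: [0.5302, 0.3657, 0.0198]
eef_rot: [0.004, 0.998, -0.051, 0.024]
wrist_force: [-0.5, -0.3, -0.3]
opening: 0.86
```

```bash
python3 - <<'E'
from h import *
for i in range(9):
    c=camera("top")
st()
E
```

```text
t 23.3 p [0.5308 0.3663 0.0211] tilt xy [ 0.0486 -0.0087] jaw 84.21 op 0.585 q [ 0.435  0.558  1.572 -0.034  0.971  2.125] F [ 0.2 -1.4  6.2]
```

drive_tool(
  deltas=[
    [[0,0,0.05],0],
    [[0,0,0],0],
  ],
)

```text
time_s: 23.5
eef_pos: [0.5295, 0.3658, 0.069]
eef_rot: [0.004, 0.998, -0.05, 0.022]
wrist_force: [0.7, -0.5, 1.5]
opening: 0.585
```

```bash
python3 - <<'E'
from h import *
for i in range(5):
    c=camera("top")
st()
E
```

```text
t 23.75 p [0.524  0.363  0.0611] tilt xy [ 0.032  -0.0163] jaw 84.2 op 0.584 q [ 0.434  0.496  1.569 -0.032  1.055  2.122] F [-0.3  0.2  0.2]
```

drive_tool(
  deltas=[
    [[0,0,0.05],0],
    [[0,0,0],0],
  ],
)

```text
time_s: 23.95
eef_pos: [0.5223, 0.3622, 0.1087]
eef_rot: [0.009, 0.999, -0.05, 0.014]
wrist_force: [1.2, 0.6, 1.8]
opening: 0.583
```

```bash
python3 - <<'E'
from h import *
for i in range(5):
    c=camera("top")
st()
E
```

```text
t 24.2 p [0.5173 0.3597 0.101 ] tilt xy [ 0.0144 -0.0243] jaw 84.2 op 0.583 q [ 0.434  0.439  1.557 -0.031  1.143  2.119] F [-0.4 -0.1 -0.6]
```

Ball_1 is held (opening 0.58). Taking it to the bin.

drive_tool(
  deltas=[
    [[0,0,0.04],0],
    [[0,-0.01,0.05],0],
    [[0,-0.03,0.02],0],
    [[0,-0.045,0],0],
    [[0,-0.045,0],0],
    [[0,-0.045,0],0],
    [[0,-0.045,0],0],
    [[0,-0.045,0],0],
    [[0,-0.045,0],0],
    [[0,-0.045,0],0],
  ],
)

```text
time_s: 25.2
eef_pos: [0.5102, -0.0035, 0.2053]
eef_rot: [0.014, 0.999, -0.045, 0.002]
wrist_force: [0.2, 0.3, 0.7]
opening: 0.583
```

drive_tool(
  deltas=[
    [[0,-0.045,0],0],
    [[0,-0.045,0],0],
    [[0,-0.045,0],0],
    [[0,-0.045,0],0],
    [[0,-0.045,0],0],
    [[0,-0.035,0],0],
    [[0,-0.025,0],0],
    [[0,-0.01,0],0],
  ],
)

```text
time_s: 26.0
eef_pos: [0.5044, -0.3143, 0.1984]
eef_rot: [0.012, 0.999, -0.048, -0.002]
wrist_force: [0.4, 0.3, -1.0]
opening: 0.584
```

```bash
python3 - <<'E'
from h import *
for i in range(5):
    c=camera("top")
st()
E
```

```text
t 26.25 p [ 0.5052 -0.3104  0.199 ] tilt xy [-0.0041 -0.0226] jaw 84.69 op 0.586 q [-0.74   0.244  1.599 -0.02   1.286  0.929] F [-0.6  0.2  0.9]
```

drive_tool(
  deltas=[
    [[0,-0.03,-0.01],0],
    [[0,-0.02,-0.02],0],
    [[0,0,-0.02],0],
    [[0,0,-0.02],0],
    [[0,0,-0.01],0],
  ],
)

```text
time_s: 26.75
eef_pos: [0.5096, -0.3543, 0.1207]
eef_rot: [0.013, 0.999, -0.041, 0.001]
wrist_force: [0.2, 0.3, -0.1]
opening: 0.585
```

drive_tool(
  deltas=[
    [[0,0,0],0],
  ],
  gripper=0.78,
)

```text
time_s: 26.85
eef_pos: [0.5093, -0.3522, 0.1193]
eef_rot: [0.012, 0.999, -0.04, 0.0]
wrist_force: [-0.1, -0.3, 0.2]
opening: 0.74
```

```bash
python3 - <<'E'
from h import *
for i in range(7):
    c=camera("top")
st()
c=camera("wrist");crop(c,0,0,512,384,"w9")
E
```

```text
t 27.2 p [ 0.5101 -0.3547  0.1218] tilt xy [ 0.0028 -0.0272] jaw 85.33 op 0.783 q [-0.789  0.383  1.588 -0.019  1.149  0.87 ] F [ 0.5  0.4 -0. ]
```

View pics/w9.png

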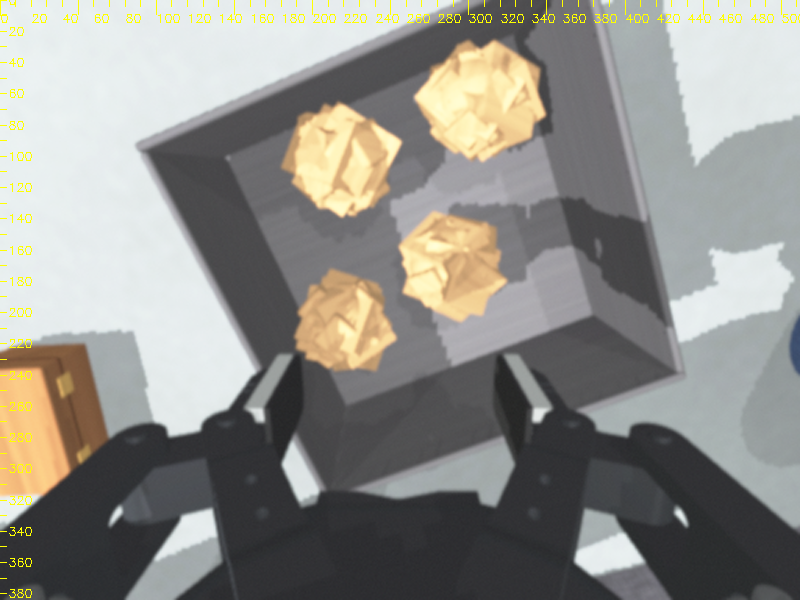

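All four balls are in the bin. Next is box_a.

drive_tool(
  deltas=[
    [[0,0,0.04],0],
    [[0,0.01,0.05],0.02],
    [[-0.004,0.03,0.03],0.02],
    [[-0.005,0.045,0],0.02],
    [[-0.005,0.045,0],0.02],
    [[-0.005,0.045,0],0.02],
    [[-0.005,0.045,0],0.02],
    [[-0.005,0.045,0],0.02],
    [[-0.005,0.045,0],0.02],
    [[-0.005,0.045,0],0.02],
  ],
  gripper=1,
)

```text
time_s: 28.25
eef_pos: [0.4682, 0.0053, 0.251]
eef_rot: [0.016, 0.999, 0.046, 0.008]
wrist_force: [1.6, 0.6, 0.1]
opening: 1.004
```

drive_tool(
  deltas=[
    [[-0.005,0.04,0],0.02],
    [[-0.005,0.035,0],0.02],
    [[0,0.025,0],0],
    [[0,0.01,0],0],
  ],
)

```text
time_s: 28.65
eef_pos: [0.4564, 0.1233, 0.2537]
eef_rot: [0.015, 0.997, 0.069, 0.011]
wrist_force: [0.1, -0.5, -0.6]
opening: 1.001
```

```bash
python3 - <<'E'
from h import *
for i in range(5):
    c=camera("top")
st()
c=camera("wrist");crop(c,0,0,512,384,"w10")
E
```

```text
t 28.9 p [0.4569 0.1202 0.2531] tilt xy [ 0.0238 -0.0298] jaw 97.73 op 1.004 q [ 0.026 -0.086  1.841 -0.031  1.364  1.468] F [0.  1.1 0.4]
```

View pics/w10.png

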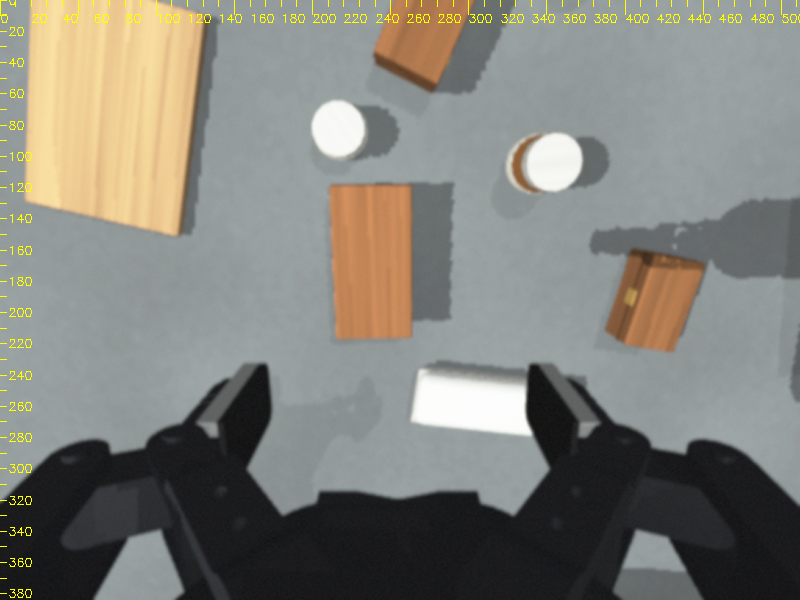

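```bash
python3 - <<'E'
from h import *
c=camera("wrist");s=800/512
P=np.array([ray(c,(x/s,y/s),.045)[:2] for x,y in [(330,184),(411,184),(412,338),(335,339)]])
print(P.mean(0),[np.linalg.norm(P[i]-P[i-1]).round(3) for i in range(4)]); v=P[0]+P[1]-P[2]-P[3];print(np.degrees(np.arctan2(v[1],v[0])))
E
```

```text
[0.45243487 0.13433784] [np.float64(0.131), np.float64(0.064), np.float64(0.13), np.float64(0.067)]
7.898036247196815
```

drive_tool(
  deltas=[
    [[0.004,-0.03,0],0],
    [[0.005,-0.045,0],0],
    [[0.005,-0.045,0],0],
    [[0.005,-0.045,0],0],
    [[0.005,-0.045,0],0],
    [[0,-0.045,0],0],
    [[0,-0.045,-0.01],0],
    [[0,-0.045,-0.01],0],
    [[0,-0.03,-0.02],0],
    [[0,-0.02,-0.02],0],
  ],
)

```text
time_s: 30.0
eef_pos: [0.4778, -0.301, 0.1954]
eef_rot: [0.019, 0.998, 0.062, 0.014]
wrist_force: [0.4, -0.0, 0.8]
opening: 1.002
```

```bash
python3 - <<'E'
from h import *
for i in range(5): camera("top")
st()
E
```

```text
t 30.25 p [ 0.4786 -0.2973  0.1962] tilt xy [ 0.0309 -0.0346] jaw 97.19 op 0.994 q [-0.764  0.158  1.708 -0.004  1.23   0.682] F [-0.   0.4  0.8]
```

drive_tool(
  deltas=[
    [[0,0,0.05],0],
    [[0,0,0],0],
  ],
)

```text
time_s: 30.45
eef_pos: [0.479, -0.2958, 0.2487]
eef_rot: [0.018, 0.998, 0.064, 0.015]
wrist_force: [0.9, -1.6, 1.8]
opening: 0.999
```

```bash
python3 - <<'E'
from h import *
for i in range(5): camera("top")
st()
E
```

```text
t 30.7 p [ 0.4755 -0.2929  0.24  ] tilt xy [ 0.0214 -0.0251] jaw 97.28 op 1.001 q [-0.763  0.114  1.665 -0.003  1.33   0.682] F [-0.8 -0.5  0.1]
```

drive_tool(
  deltas=[
    [[0,0,0.05],0],
    [[0,0,0],0],
  ],
)

```text
time_s: 30.9
eef_pos: [0.4749, -0.2915, 0.2892]
eef_rot: [0.012, 0.998, 0.064, 0.008]
wrist_force: [0.6, -0.2, 1.5]
opening: 0.998
```

```bash
python3 - <<'E'
from h import *
for i in range(5): camera("top")
st()
E
```

```text
t 31.15 p [ 0.4719 -0.2891  0.2811] tilt xy [ 0.0088 -0.013 ] jaw 97.32 op 0.997 q [-0.762  0.084  1.614 -0.003  1.428  0.681] F [-0.5  0.5 -0.2]
```

drive_tool(
  deltas=[
    [[0,0,0.05],0],
    [[0,0,0],0],
  ],
)

```text
time_s: 31.35
eef_pos: [0.471, -0.2882, 0.3294]
eef_rot: [0.005, 0.998, 0.064, 0.002]
wrist_force: [1.0, -0.8, 0.6]
opening: 0.995
```

```bash
python3 - <<'E'
from h import *
for i in range(5): camera("top")
st()
E
```

```text
t 31.6 p [ 0.4685 -0.286   0.3216] tilt xy [-0.0045 -0.0004] jaw 97.31 op 1.0 q [-0.762  0.063  1.556 -0.003  1.525  0.681] F [-0.5  0.1 -0.3]
```

drive_tool(
  deltas=[
    [[-0.002,0.02,0],0],
    [[-0.002,0.045,0],0],
    [[-0.002,0.045,0],0],
    [[-0.002,0.045,0],0],
    [[-0.002,0.045,-0.01],0],
    [[-0.002,0.045,-0.01],0],
    [[-0.002,0.045,-0.01],0],
    [[-0.002,0.045,-0.01],0],
    [[-0.002,0.04,-0.01],0],
    [[-0.002,0.03,-0.01],0],
  ],
)

```text
time_s: 32.6
eef_pos: [0.4422, 0.1299, 0.2517]
eef_rot: [-0.002, 0.998, 0.059, -0.006]
wrist_force: [0.4, 0.9, 0.2]
opening: 0.999
```

```bash
python3 - <<'E'
from h import *
for i in range(5): camera("top")
st()
E
```

```text
t 32.85 p [0.4431 0.1273 0.2525] tilt xy [-0.0113  0.0026] jaw 96.69 op 1.003 q [ 0.019 -0.094  1.849  0.003  1.398  1.473] F [-0.3  0.7  0.4]
```

drive_tool(
  deltas=[
    [[0.003,0.003,-0.01],0.01],
    [[0.003,0.003,-0.02],0.01],
    [[0.001,0,-0.02],0],
    [[0,0,-0.02],0],
    [[0,0,-0.02],0],
    [[0,0,-0.02],0],
    [[0,0,-0.02],0],
    [[0,0,-0.02],0],
    [[0,0,-0.01],0],
    [[0,0,0],0],
  ],
)

```text
time_s: 33.85
eef_pos: [0.4554, 0.1225, 0.0848]
eef_rot: [-0.001, 0.998, 0.06, -0.002]
wrist_force: [-0.5, 0.1, 0.2]
opening: 1.002
```

```bash
python3 - <<'E'
from h import *
for i in range(5): camera("top")
st()
E
```

```text
t 34.1 p [0.4571 0.1233 0.0873] tilt xy [0.0002 0.0014] jaw 96.98 op 0.997 q [0.011 0.146 1.973 0.002 1.023 1.459] F [-0.2  0.3 -0.4]
```

drive_tool(
  deltas=[
    [[-0.004,0.006,0],0.01],
    [[-0.001,0.005,-0.01],0.01],
    [[0,0,-0.01],0],
  ],
)

```text
time_s: 34.4
eef_pos: [0.4544, 0.1356, 0.0695]
eef_rot: [-0.001, 0.997, 0.072, 0.004]
wrist_force: [-0.3, 0.1, -0.3]
opening: 1.002
```

```bash
python3 - <<'E'
from h import *
for i in range(4): camera("top")
st()
E
```

```text
t 34.6 p [0.4538 0.1348 0.0691] tilt xy [0.0048 0.0015] jaw 98.17 op 0.999 q [0.036 0.176 1.984 0.002 0.977 1.464] F [-1.   0.2 -0.9]
```

Aligned. Now straight down and close.

drive_tool(
  deltas=[
    [[0,0,-0.01],0],
    [[-0.001,0,-0.015],0],
    [[0,0,-0.015],0],
    [[0,0,-0.01],0],
    [[0,0,-0.005],0],
  ],
)

```text
time_s: 35.1
eef_pos: [0.4542, 0.1344, 0.0117]
eef_rot: [-0.0, 0.997, 0.071, 0.004]
wrist_force: [-0.6, -0.3, -0.1]
opening: 1.001
```

```bash
python3 - <<'E'
from h import *
for i in range(4): camera("top")
st()
c=camera("wrist");crop(c,0,0,512,384,"w11")
E
```

```text
t 35.3 p [0.4551 0.1346 0.0131] tilt xy [0.0099 0.0016] jaw 98.14 op 1.001 q [0.036 0.287 1.999 0.002 0.846 1.463] F [0.  0.7 0.1]
```

View pics/w11.png

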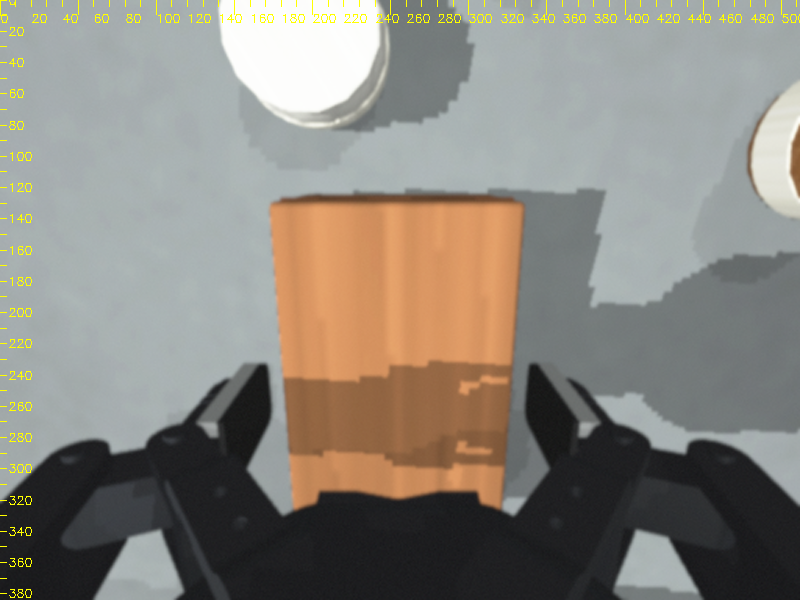

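drive_tool(
  deltas=[
    [[0,0,0],0],
  ],
  gripper=0,
)

```text
time_s: 35.45
eef_pos: [0.4559, 0.1346, 0.0139]
eef_rot: [-0.0, 0.997, 0.071, 0.006]
wrist_force: [0.7, -0.4, -0.1]
opening: 0.86
```

```bash
python3 - <<'E'
from h import *
for i in range(8): camera("top")
st()
E
```

```text
t 35.85 p [0.4562 0.1347 0.0143] tilt xy [0.0122 0.0017] jaw 98.15 op 0.762 q [0.036 0.285 1.998 0.002 0.847 1.463] F [-0.5  0.6  5.7]
```

drive_tool(
  deltas=[
    [[0,0,0.02],0],
    [[0,0,0.03],0],
    [[0,0,0.03],0],
    [[0,0,0.02],0],
    [[0,0,0.01],0],
  ],
)

```text
time_s: 36.35
eef_pos: [0.4528, 0.1346, 0.1264]
eef_rot: [-0.001, 0.997, 0.071, 0.003]
wrist_force: [0.4, -0.3, -1.7]
opening: 0.764
```

```bash
python3 - <<'E'
from h import *
for i in range(5): camera("top")
st()
E
```

```text
t 36.6 p [0.4511 0.1344 0.1233] tilt xy [0.002  0.0013] jaw 98.14 op 0.761 q [3.600e-02 7.800e-02 1.960e+00 1.000e-03 1.101e+00 1.464e+00] F [-1.  -0.2 -2.2]
```

drive_tool(
  deltas=[
    [[0.008,0.015,0],-0.03],
    [[0.014,0.03,0],-0.03],
    [[0.014,0.03,0],-0.03],
    [[0.014,0.03,0],-0.03],
    [[0.014,0.03,0],-0.03],
    [[0.014,0.03,0],-0.03],
    [[0.01,0.03,0],-0.03],
    [[0.006,0.02,0],-0.03],
    [[0.002,0.01,0],0],
  ],
)

```text
time_s: 37.5
eef_pos: [0.5405, 0.3639, 0.1045]
eef_rot: [0.003, 0.998, -0.056, -0.013]
wrist_force: [-0.1, -0.9, -2.4]
opening: 0.763
```

```bash
python3 - <<'E'
from h import *
for i in range(5): camera("top")
st()
c=camera("wrist");crop(c,0,0,512,384,"w12")
E
```

```text
t 37.75 p [0.5406 0.3615 0.1062] tilt xy [-0.0241 -0.0048] jaw 83.51 op 0.76 q [0.405 0.485 1.478 0.005 1.202 2.087] F [ 0.3 -0.1 -1.2]
```

View pics/w12.png

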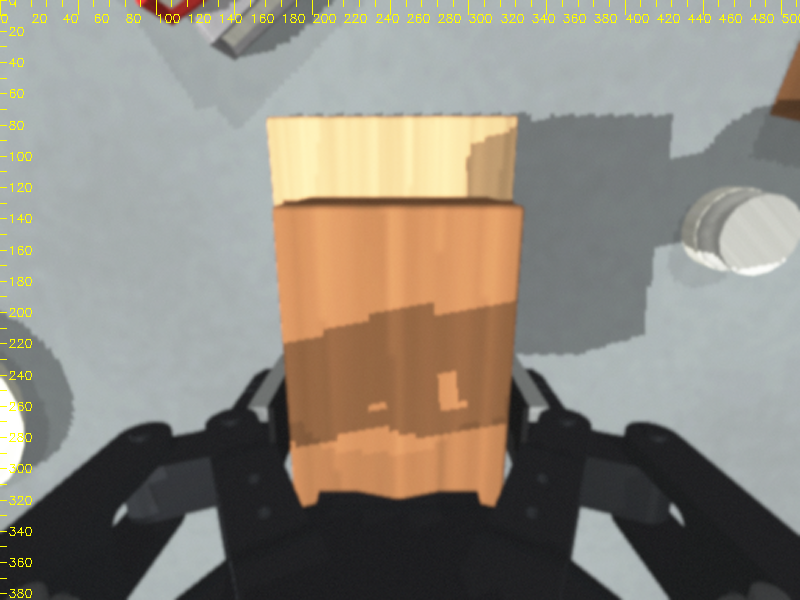

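drive_tool(
  deltas=[
    [[0.003,0,-0.035],0.01],
    [[0,0,0],0],
  ],
)

```text
time_s: 38.0
eef_pos: [0.5445, 0.3597, 0.0723]
eef_rot: [0.003, 0.999, -0.052, -0.011]
wrist_force: [-1.8, -1.3, -2.8]
opening: 0.76
```

```bash
python3 - <<'E'
from h import *
for i in range(5): camera("top")
st()
E
```

```text
t 38.25 p [0.5491 0.3627 0.0794] tilt xy [-0.0105  0.0008] jaw 84.01 op 0.762 q [0.401 0.525 1.481 0.005 1.145 2.074] F [ 1.   0.  -1.3]
```

drive_tool(
  deltas=[
    [[-0.001,-0.001,-0.01],0],
    [[-0.001,0,-0.01],0],
    [[-0.001,0,-0.01],0],
    [[0,0,-0.01],0],
  ],
)

```text
time_s: 38.65
eef_pos: [0.5481, 0.3627, 0.041]
eef_rot: [-0.002, 0.999, -0.052, -0.002]
wrist_force: [-0.2, -0.5, -2.4]
opening: 0.757
```

```bash
python3 - <<'E'
from h import *
for i in range(5): camera("top")
st()
E
```

```text
t 38.9 p [0.5485 0.3628 0.0419] tilt xy [-0.0036  0.0037] jaw 84.01 op 0.762 q [0.402 0.57  1.5   0.005 1.073 2.075] F [-0.2 -0.1 -1.6]
```

drive_tool(
  deltas=[
    [[0,-0.001,-0.006],0],
    [[0,0,-0.005],0],
    [[0,0,-0.004],0],
  ],
)

```text
time_s: 39.2
eef_pos: [0.55, 0.3623, 0.0278]
eef_rot: [-0.003, 0.999, -0.052, -0.0]
wrist_force: [0.6, -0.8, -2.0]
opening: 0.763
```

```bash
python3 - <<'E'
from h import *
for i in range(5): camera("top")
st()
E
```

```text
t 39.45 p [0.5499 0.3623 0.0281] tilt xy [-0.0005  0.005 ] jaw 84.02 op 0.757 q [0.4   0.59  1.503 0.006 1.048 2.073] F [-0.1  0.5 -1.3]
```

drive_tool(
  deltas=[
    [[0,0,-0.003],0],
    [[0,0,-0.001],0],
  ],
)

```text
time_s: 39.65
eef_pos: [0.5505, 0.3627, 0.025]
eef_rot: [-0.003, 0.999, -0.052, 0.0]
wrist_force: [-3.2, -0.8, 2.4]
opening: 0.761
```

```bash
python3 - <<'E'
from h import *
for i in range(4): camera("top")
st()
E
```

```text
t 39.85 p [0.5506 0.3627 0.0251] tilt xy [0.0011 0.0057] jaw 84.03 op 0.757 q [0.401 0.595 1.502 0.006 1.041 2.073] F [-2. -1.  1.]
```

Contact. Release and rise.

drive_tool(
  deltas=[
    [[0,0,0],0],
  ],
  gripper=1,
)

```text
time_s: 39.95
eef_pos: [0.5508, 0.3628, 0.0252]
eef_rot: [-0.003, 0.999, -0.052, 0.001]
wrist_force: [0.4, -0.7, -0.3]
opening: 0.908
```

```bash
python3 - <<'E'
from h import *
for i in range(6): camera("top")
st()
E
```

```text
t 40.25 p [0.5507 0.3627 0.0251] tilt xy [0.0012 0.0057] jaw 84.02 op 0.999 q [0.4   0.595 1.502 0.006 1.041 2.073] F [-0.   0.2 -0.8]
```

drive_tool(
  deltas=[
    [[0,0,0.02],0],
    [[0,0,0.03],0],
    [[0,0,0.04],0],
    [[0,0,0.04],0],
    [[0,0,0.03],0],
    [[0,0,0.02],0],
    [[0,0,0.01],0],
  ],
)

```text
time_s: 40.95
eef_pos: [0.547, 0.3609, 0.2183]
eef_rot: [-0.001, 0.999, -0.052, -0.003]
wrist_force: [0.9, 0.3, 0.7]
opening: 1.0
```

```bash
python3 - <<'E'
from h import *
for i in range(4): camera("top")
st()
c=camera("wrist");crop(c,0,0,512,384,"w13")
E
```

```text
t 41.15 p [0.5455 0.3602 0.2143] tilt xy [-0.0104  0.0009] jaw 84.0 op 1.0 q [0.4   0.372 1.404 0.005 1.375 2.075] F [-0.7 -0.3 -0.1]
```

View pics/w13.png

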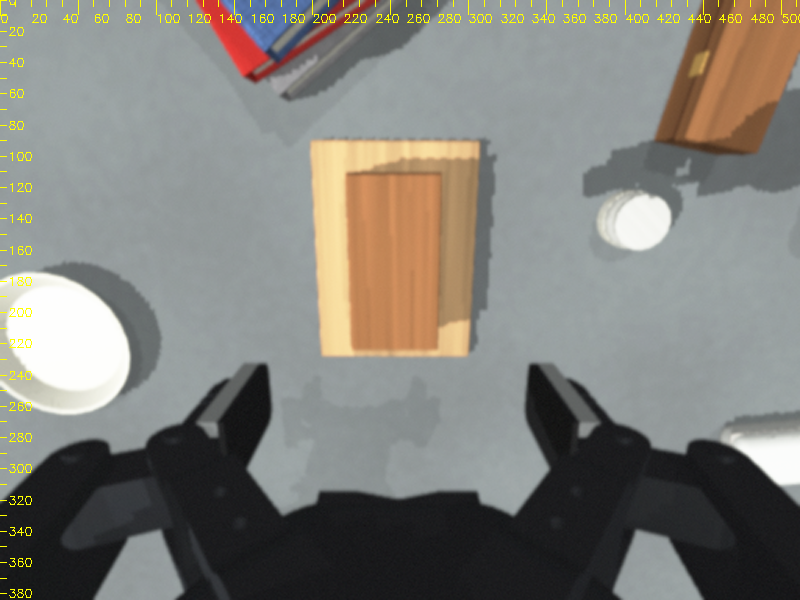

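```bash
python3 - <<'E'
from h import *
c=camera("wrist");s=800/512
for z,L in [(.055,[(346,172),(441,172),(438,349),(352,349)]),(.01,[(311,140),(479,140),(469,355),(322,355)])]:
    P=np.array([ray(c,(x/s,y/s),z)[:2] for x,y in L])
    v=P[0]+P[1]-P[2]-P[3];print(P.mean(0),[np.linalg.norm(P[i]-P[i-1]).round(3) for i in range(4)],np.degrees(np.arctan2(v[1],v[0])))
st()
E
```

```text
[0.54701489 0.36244279] [np.float64(0.129), np.float64(0.064), np.float64(0.129), np.float64(0.065)] -5.669171325262589
[0.54519862 0.36222128] [np.float64(0.178), np.float64(0.127), np.float64(0.178), np.float64(0.129)] -5.974468586851325
t 41.25 p [0.5451 0.36   0.2133] tilt xy [-0.0122  0.0001] jaw 84.0 op 1.002 q [0.4   0.373 1.404 0.005 1.375 2.075] F [-0.7 -0.2 -0. ]
```

Box_a is within 2 mm and 0.3° of centred. Next is box_c.

drive_tool(
  deltas=[
    [[0.005,-0.02,0.01],-0.02],
    [[0.01,-0.035,0.01],-0.02],
    [[0.01,-0.035,0],-0.02],
    [[0.01,-0.035,0],-0.02],
    [[0.01,-0.035,0],-0.02],
    [[0.01,-0.035,0],-0.02],
    [[0.01,-0.03,0],-0.02],
    [[0.01,-0.02,0],-0.02],
    [[0.005,-0.01,0],-0.02],
  ],
)

```text
time_s: 42.15
eef_pos: [0.6184, 0.0963, 0.2166]
eef_rot: [0.002, 0.99, -0.143, -0.019]
wrist_force: [0.0, 0.2, 0.3]
opening: 0.994
```

```bash
python3 - <<'E'
from h import *
for i in range(4): camera("top")
st()
c=camera("wrist");crop(c,0,0,512,384,"w14")
E
```

```text
t 42.35 p [0.6179 0.0991 0.2175] tilt xy [-0.0374  0.0018] jaw 73.77 op 1.0 q [-3.100e-02  3.290e-01  1.454e+00  1.000e-03  1.396e+00  1.823e+00] F [-0.1  0.2  0.1]
```

View pics/w14.png

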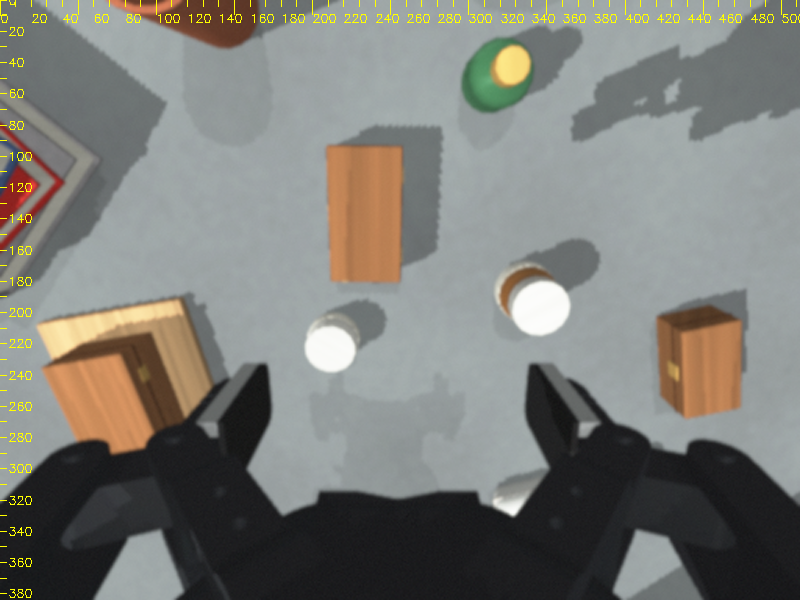

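```bash
python3 - <<'E'
from h import *
c=camera("wrist");s=800/512
for z,L in [(.04,[(327,146),(402,146),(401,281),(330,281)])]:
    P=np.array([ray(c,(x/s,y/s),z)[:2] for x,y in L])
    v=P[0]+P[1]-P[2]-P[3];print(P.mean(0),[np.linalg.norm(P[i]-P[i-1]).round(3) for i in range(4)],np.degrees(np.arctan2(v[1],v[0])))
st()
E
```

```text
[0.6529742  0.11312941] [np.float64(0.098), np.float64(0.052), np.float64(0.099), np.float64(0.055)] -17.120607542042773
t 42.45 p [0.618  0.0997 0.2182] tilt xy [-0.0363  0.0016] jaw 73.85 op 0.998 q [-0.03   0.328  1.454  0.     1.396  1.823] F [ 0.5 -0.   0.2]
```

drive_tool(
  deltas=[
    [[0.01,0,-0.045],0],
    [[0,0,0],0],
  ],
)

```text
time_s: 42.65
eef_pos: [0.6279, 0.1026, 0.1731]
eef_rot: [0.002, 0.99, -0.139, -0.017]
wrist_force: [-1.5, 0.1, -1.0]
opening: 1.001
```

```bash
python3 - <<'E'
from h import *
for i in range(5): camera("top")
st()
E
```

```text
t 42.9 p [0.6331 0.1018 0.183 ] tilt xy [-0.0189  0.0012] jaw 74.01 op 1.001 q [-2.600e-02  3.800e-01  1.458e+00  1.000e-03  1.322e+00  1.824e+00] F [0.6 0.6 0.6]
```

drive_tool(
  deltas=[
    [[0.01,0.01,-0.045],0],
    [[0,0,0],0],
  ],
)

```text
time_s: 43.1
eef_pos: [0.645, 0.1121, 0.1411]
eef_rot: [0.0, 0.99, -0.139, -0.007]
wrist_force: [-2.2, 0.6, -1.1]
opening: 0.998
```

```bash
python3 - <<'E'
from h import *
for i in range(5): camera("top")
st()
E
```

```text
t 43.35 p [0.65   0.111  0.1504] tilt xy [0.0019 0.0006] jaw 73.97 op 0.999 q [-1.100e-02  4.380e-01  1.449e+00  1.000e-03  1.253e+00  1.840e+00] F [-0.1 -0.4  0.3]
```

drive_tool(
  deltas=[
    [[0.001,0,-0.01],-0.005],
    [[0.001,0,-0.02],-0.005],
    [[0,0,-0.02],0],
    [[0,0,-0.02],0],
    [[0,0,-0.01],0],
  ],
)

```text
time_s: 43.85
eef_pos: [0.6568, 0.1098, 0.077]
eef_rot: [-0.001, 0.989, -0.146, 0.009]
wrist_force: [0.2, -1.0, -0.6]
opening: 1.005
```

```bash
python3 - <<'E'
from h import *
for i in range(5): camera("top")
st()
E
```

```text
t 44.1 p [0.6584 0.11   0.0796] tilt xy [0.0215 0.    ] jaw 73.28 op 0.998 q [-0.012  0.525  1.481  0.     1.115  1.851] F [0.5 0.7 0.4]
```

drive_tool(
  deltas=[
    [[-0.003,0.001,0.04],0],
    [[0,0,0],0],
  ],
)

```text
time_s: 44.3
eef_pos: [0.6565, 0.111, 0.1225]
eef_rot: [-0.002, 0.989, -0.146, 0.012]
wrist_force: [0.1, -0.2, 1.0]
opening: 0.999
```

```bash
python3 - <<'E'
from h import *
for i in range(5): camera("top")
st()
E
```

```text
t 44.55 p [0.6514 0.1108 0.1144] tilt xy [0.0109 0.0001] jaw 73.25 op 1.002 q [-0.011  0.475  1.475  0.     1.181  1.852] F [-0.2 -0.   0. ]
```

drive_tool(
  deltas=[
    [[0,0,-0.01],0],
    [[0,0,-0.01],0],
    [[0,0,-0.01],0],
    [[0,0,-0.01],0],
    [[0,0,-0.01],0],
  ],
)

```text
time_s: 45.05
eef_pos: [0.6504, 0.1107, 0.0587]
eef_rot: [-0.001, 0.989, -0.146, 0.004]
wrist_force: [-0.3, 0.0, -0.1]
opening: 0.997
```

```bash
python3 - <<'E'
from h import *
for i in range(5): camera("top")
st()
E
```

```text
t 45.3 p [0.6511 0.1107 0.0605] tilt xy [0.0102 0.0001] jaw 73.25 op 1.004 q [-0.011  0.543  1.497  0.     1.091  1.852] F [ 0.3 -0.  -0.3]
```

drive_tool(
  deltas=[
    [[0,0.001,-0.01],0],
    [[0,0,-0.01],0],
    [[0,0,-0.01],0],
    [[0,0,-0.01],0],
    [[0,0,-0.008],0],
  ],
)

```text
time_s: 45.8
eef_pos: [0.6533, 0.1119, 0.0118]
eef_rot: [-0.001, 0.989, -0.146, 0.008]
wrist_force: [-0.6, 0.1, 0.1]
opening: 1.003
```

```bash
python3 - <<'E'
from h import *
for i in range(5): camera("top")
st()
c=camera("wrist");crop(c,0,0,512,384,"w15")
E
```

```text
t 46.05 p [0.654  0.1119 0.0133] tilt xy [0.0172 0.    ] jaw 73.26 op 0.999 q [-0.009  0.612  1.504  0.     1.009  1.854] F [-0.2  0.2  0.7]
```

View pics/w15.png

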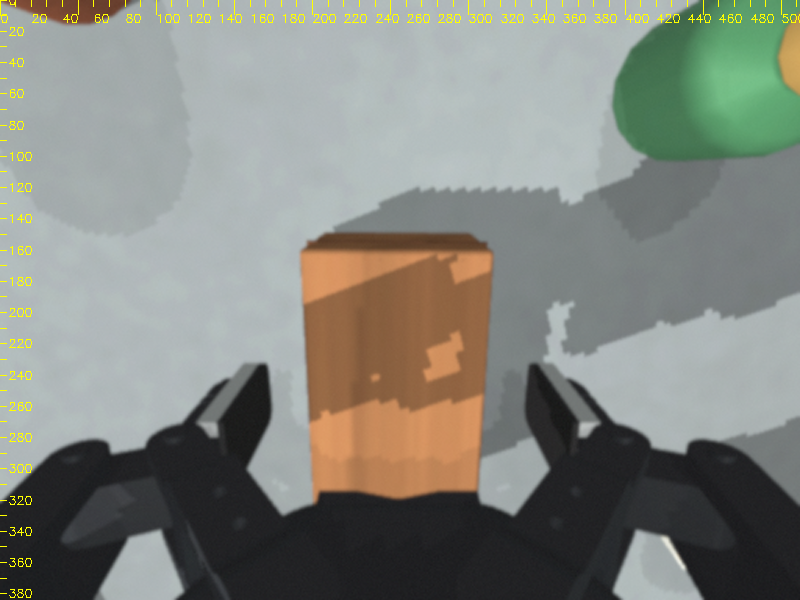

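drive_tool(
  deltas=[
    [[0,0,-0.004],0],
  ],
  gripper=0,
)

```text
time_s: 46.2
eef_pos: [0.6553, 0.1119, 0.0108]
eef_rot: [-0.001, 0.989, -0.146, 0.01]
wrist_force: [-0.1, 0.8, 0.6]
opening: 0.861
```

```bash
python3 - <<'E'
from h import *
for i in range(10): camera("top")
st()
E
```

```text
t 46.7 p [0.6546 0.1119 0.01  ] tilt xy [0.0184 0.    ] jaw 73.26 op 0.623 q [-0.009  0.617  1.503  0.     1.002  1.854] F [ 0.6 -0.   1.1]
```

drive_tool(
  deltas=[
    [[0,0,0.02],0],
    [[0,0,0.03],0],
    [[0,0,0.03],0],
    [[0,0,0.03],0],
    [[0,0,0.03],0],
    [[0,0,0.01],0],
  ],
)

```text
time_s: 47.3
eef_pos: [0.6477, 0.1118, 0.1575]
eef_rot: [-0.0, 0.989, -0.146, 0.002]
wrist_force: [1.0, -0.3, -0.8]
opening: 0.62
```

```bash
python3 - <<'E'
from h import *
for i in range(5): camera("top")
st()
E
```

```text
t 47.55 p [0.6448 0.1118 0.1518] tilt xy [-0.0048  0.0003] jaw 73.24 op 0.623 q [-0.009  0.43   1.456  0.     1.26   1.854] F [ 0.1  0.2 -1.9]
```

drive_tool(
  deltas=[
    [[-0.005,0.015,0],0.02],
    [[-0.01,0.03,0],0.02],
    [[-0.01,0.03,0],0.02],
    [[-0.01,0.03,0],0.02],
    [[-0.01,0.03,0],0.02],
    [[-0.01,0.03,0],0.02],
    [[-0.01,0.03,0],0.02],
    [[-0.01,0.03,0],0.02],
    [[-0.01,0.02,0],0.02],
    [[-0.005,0.01,0],0.01],
  ],
)

```text
time_s: 48.55
eef_pos: [0.5363, 0.3791, 0.1319]
eef_rot: [0.005, 0.999, -0.045, -0.017]
wrist_force: [0.0, -0.2, -1.4]
opening: 0.617
```

```bash
python3 - <<'E'
from h import *
for i in range(5): camera("top")
st()
E
```

```text
t 48.8 p [0.5395 0.3759 0.1334] tilt xy [-0.0314 -0.0077] jaw 84.61 op 0.619 q [0.426 0.473 1.436 0.006 1.264 2.089] F [-1.1 -0.9 -1. ]
```

drive_tool(
  deltas=[
    [[0.003,-0.01,0.01],0],
    [[0,-0.003,0.01],0],
    [[0,0,0.01],0],
    [[0,0,0.01],-0.008],
  ],
)

```text
time_s: 49.2
eef_pos: [0.5448, 0.3572, 0.1759]
eef_rot: [0.005, 0.998, -0.055, -0.016]
wrist_force: [-0.5, -0.4, -1.7]
opening: 0.62
```

```bash
python3 - <<'E'
from h import *
for i in range(5): camera("top")
st()
E
```

```text
t 49.45 p [0.5438 0.3581 0.1742] tilt xy [-0.0335 -0.009 ] jaw 83.88 op 0.624 q [0.398 0.419 1.424 0.005 1.333 2.075] F [ 0.3 -0.  -2. ]
```

drive_tool(
  deltas=[
    [[0.002,0,-0.045],0],
    [[0,0,0],0],
  ],
)

```text
time_s: 49.65
eef_pos: [0.5452, 0.3585, 0.1278]
eef_rot: [0.005, 0.998, -0.053, -0.017]
wrist_force: [-1.9, -1.1, -3.9]
opening: 0.619
```

```bash
python3 - <<'E'
from h import *
for i in range(5): camera("top")
st()
E
```

```text
t 49.9 p [0.5512 0.3611 0.1378] tilt xy [-0.0184 -0.0025] jaw 83.92 op 0.625 q [0.398 0.462 1.441 0.005 1.256 2.073] F [ 0.2  0.  -1. ]
```

Another damped drop, then a gentle descent.

drive_tool(
  deltas=[
    [[-0.003,0,-0.04],0],
    [[0,0,0],0],
  ],
)

```text
time_s: 50.1
eef_pos: [0.5503, 0.3622, 0.1014]
eef_rot: [0.0, 0.999, -0.053, -0.006]
wrist_force: [-1.1, -0.2, -3.4]
opening: 0.621
```

```bash
python3 - <<'E'
from h import *
for i in range(5): camera("top")
st()
E
```

```text
t 50.35 p [0.5554 0.3642 0.1084] tilt xy [-0.0007  0.0049] jaw 83.93 op 0.622 q [0.4   0.494 1.46  0.005 1.186 2.075] F [ 0.1  0.5 -0.7]
```

drive_tool(
  deltas=[
    [[-0.003,-0.001,-0.005],0],
    [[-0.003,-0.001,-0.01],0],
    [[-0.001,0,-0.01],0],
    [[0,0,-0.005],0],
  ],
)

```text
time_s: 50.75
eef_pos: [0.5496, 0.3628, 0.0802]
eef_rot: [-0.004, 0.999, -0.053, 0.002]
wrist_force: [0.1, -0.2, -2.1]
opening: 0.618
```

```bash
python3 - <<'E'
from h import *
for i in range(5): c=camera("top")
st()
c=camera("wrist");crop(c,0,0,512,384,"w16")
c=camera("side");crop(c,120,200,320,350,"s16")
E
```

```text
t 51.0 p [0.5507 0.3631 0.0817] tilt xy [0.0062 0.0078] jaw 83.93 op 0.625 q [0.401 0.514 1.492 0.005 1.127 2.076] F [-0.  -0.1 -1.3]
```

View pics/s16.png

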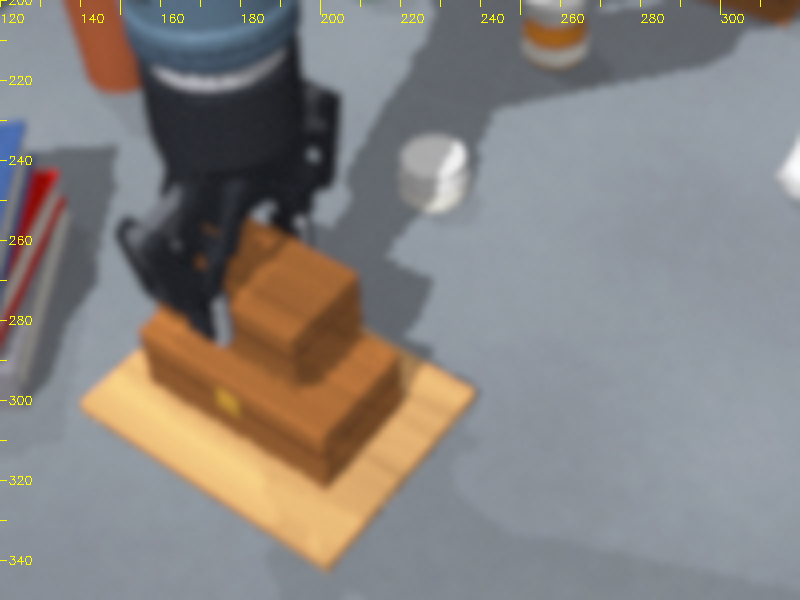

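View pics/w16.png

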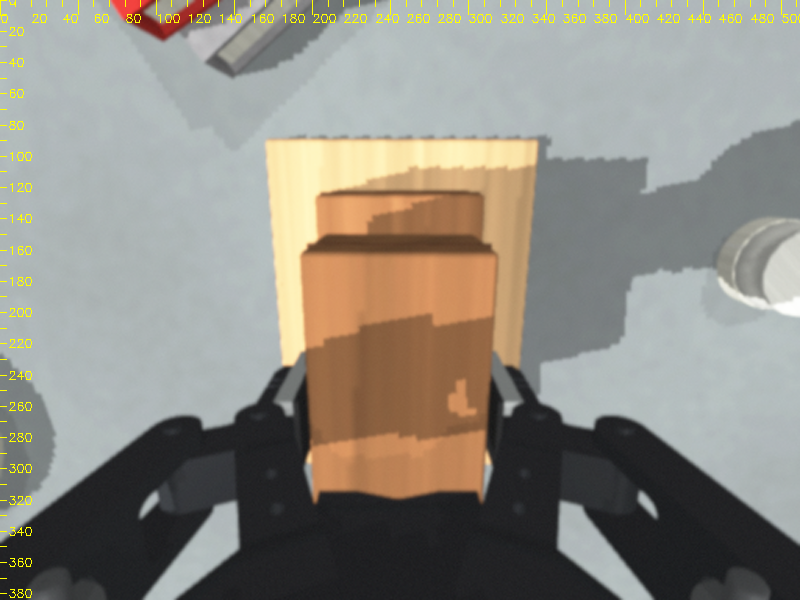

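drive_tool(
  deltas=[
    [[-0.001,-0.001,-0.005],0],
    [[-0.001,0,-0.005],0],
    [[0,0,-0.003],0],
  ],
)

```text
time_s: 51.4
eef_pos: [0.5496, 0.3625, 0.0694]
eef_rot: [-0.005, 0.999, -0.053, 0.004]
wrist_force: [-0.3, 0.4, -2.1]
opening: 0.621
```

```bash
python3 - <<'E'
from h import *
for i in range(5): c=camera("top")
st()
E
```

```text
t 51.65 p [0.55   0.3626 0.07  ] tilt xy [0.0095 0.0092] jaw 83.92 op 0.623 q [0.401 0.526 1.502 0.005 1.102 2.075] F [-0.5  0.9 -1.6]
```

drive_tool(
  deltas=[
    [[-0.001,0,-0.003],0],
    [[0,0,-0.002],0],
  ],
)

```text
time_s: 51.85
eef_pos: [0.5494, 0.3628, 0.0654]
eef_rot: [-0.005, 0.999, -0.053, 0.005]
wrist_force: [0.5, -0.4, -1.0]
opening: 0.624
```

```bash
python3 - <<'E'
from h import *
for i in range(5): c=camera("top")
st()
E
```

```text
t 52.1 p [0.5497 0.3628 0.0657] tilt xy [0.0109 0.0098] jaw 83.92 op 0.616 q [0.401 0.53  1.505 0.005 1.092 2.076] F [ 0.5  0.3 -1.8]
```

drive_tool(
  deltas=[
    [[0,0,-0.002],0],
  ],
)

```text
time_s: 52.2
eef_pos: [0.5498, 0.363, 0.065]
eef_rot: [-0.005, 0.999, -0.053, 0.005]
wrist_force: [-7.8, -1.8, 17.0]
opening: 0.621
```

```bash
python3 - <<'E'
from h import *
for i in range(5): c=camera("top")
st()
E
```

```text
t 52.45 p [0.55   0.363  0.0652] tilt xy [0.0118 0.01  ] jaw 83.93 op 0.625 q [0.401 0.531 1.505 0.005 1.091 2.076] F [-4.6 -1.6  7.2]
```

Contact (7 N). Release, then rise.

drive_tool(
  deltas=[
    [[0,0,0],0],
  ],
  gripper=1,
)

```text
time_s: 52.55
eef_pos: [0.5503, 0.3632, 0.0657]
eef_rot: [-0.005, 0.999, -0.053, 0.006]
wrist_force: [-0.8, -0.6, 0.2]
opening: 0.777
```

```bash
python3 - <<'E'
from h import *
for i in range(8): camera("top")
st()
E
```

```text
t 52.95 p [0.5499 0.363  0.0649] tilt xy [0.0116 0.0098] jaw 83.93 op 1.001 q [0.401 0.531 1.505 0.005 1.091 2.076] F [-0.1 -0.  -0.2]
```

drive_tool(
  deltas=[
    [[0,0,0.02],0],
    [[0,0,0.03],0],
    [[0,0,0.03],0],
    [[0,0,0.03],0],
    [[0,0,0.03],0],
    [[0,0,0.02],0],
    [[0,0,0.01],0],
  ],
)

```text
time_s: 53.65
eef_pos: [0.5463, 0.3612, 0.2365]
eef_rot: [-0.003, 0.999, -0.053, 0.002]
wrist_force: [-0.1, -0.0, 0.1]
opening: 0.999
```

```bash
python3 - <<'E'
from h import *
for i in range(4): camera("top")
st()
c=camera("wrist");crop(c,0,0,512,384,"w17")
E
```

```text
t 53.85 p [0.5451 0.3607 0.2329] tilt xy [-0.0007  0.0047] jaw 83.9 op 1.002 q [0.401 0.35  1.395 0.005 1.396 2.077] F [ 0.5 -1.   0.1]
```

View pics/w17.png

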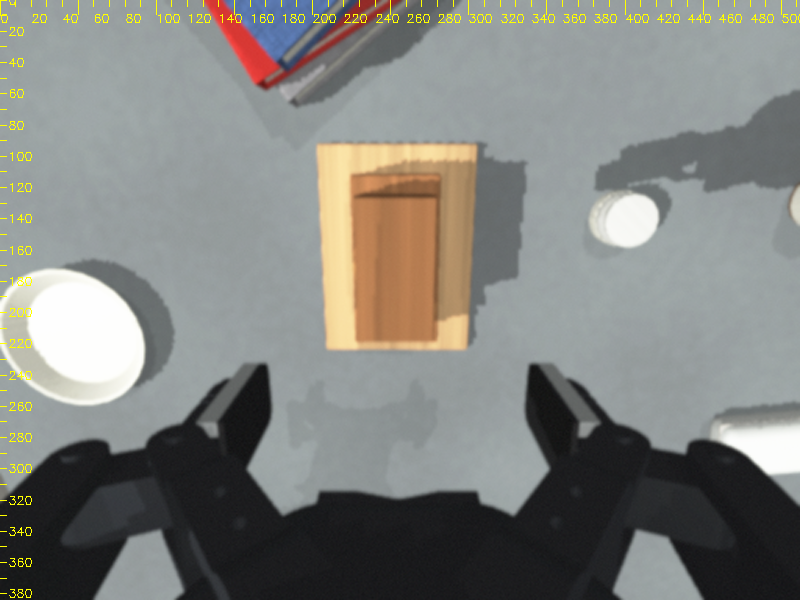

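```bash
python3 - <<'E'
from h import *
c=camera("wrist");s=800/512
for z,L in [(.095,[(353,197),(437,197),(437,341),(355,341)]),(.01,[(317,144),(477,144),(467,349),(327,349)])]:
    P=np.array([ray(c,(x/s,y/s),z)[:2] for x,y in L])
    v=P[0]+P[1]-P[2]-P[3];print(P.mean(0),[np.linalg.norm(P[i]-P[i-1]).round(3) for i in range(4)],np.degrees(np.arctan2(v[1],v[0])))
E
```

```text
[0.54832284 0.36241139] [np.float64(0.099), np.float64(0.053), np.float64(0.099), np.float64(0.057)] -5.808736671212947
[0.54459993 0.36247795] [np.float64(0.178), np.float64(0.128), np.float64(0.178), np.float64(0.129)] -6.139688420755757
```

drive_tool(
  deltas=[
    [[-0.005,-0.02,0],0],
    [[-0.01,-0.04,0],0.01],
    [[-0.01,-0.045,0],0.01],
    [[-0.01,-0.045,0],0.01],
    [[-0.01,-0.045,0],0.01],
    [[-0.01,-0.045,0],0.01],
    [[-0.01,-0.045,0],0],
    [[-0.01,-0.045,0],0],
    [[-0.01,-0.045,0],0.01],
    [[-0.01,-0.045,0],0.01],
  ],
)

```text
time_s: 54.95
eef_pos: [0.4367, -0.0682, 0.2163]
eef_rot: [-0.001, 1.0, -0.012, -0.012]
wrist_force: [1.1, -0.5, 0.3]
opening: 0.998
```

drive_tool(
  deltas=[
    [[-0.002,-0.04,0],0],
    [[0,-0.025,0],0],
    [[0,-0.01,0],0],
  ],
)

```text
time_s: 55.25
eef_pos: [0.4308, -0.149, 0.213]
eef_rot: [-0.002, 1.0, -0.014, -0.015]
wrist_force: [0.1, -0.1, 0.8]
opening: 1.001
```

```bash
python3 - <<'E'
from h import *
for i in range(4): camera("top")
st()
c=camera("wrist");crop(c,0,0,512,384,"w18")
E
```

```text
t 55.45 p [ 0.4314 -0.146   0.2134] tilt xy [-0.0291  0.0056] jaw 88.52 op 1.003 q [-0.58  -0.054  1.893 -0.012  1.33   1.02 ] F [-0.9 -0.8  0.3]
```

View pics/w18.png

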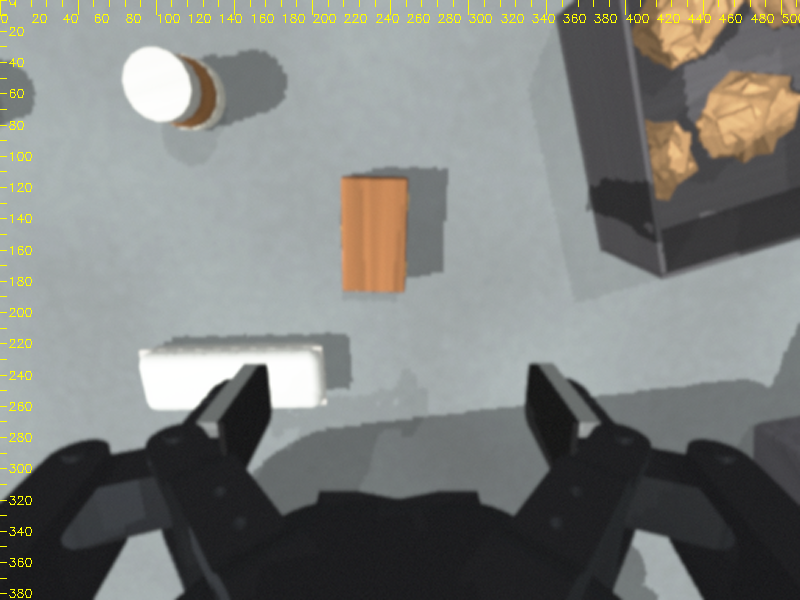

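```bash
python3 - <<'E'
from h import *
c=camera("wrist");s=800/512
for z,L in [(.038,[(342,179),(408,179),(405,292),(341,291)])]:
    P=np.array([ray(c,(x/s,y/s),z)[:2] for x,y in L])
    v=P[0]+P[1]-P[2]-P[3];print(P.mean(0),[np.linalg.norm(P[i]-P[i-1]).round(3) for i in range(4)],np.degrees(np.arctan2(v[1],v[0])))
E
```

```text
[ 0.44821239 -0.12743833] [np.float64(0.084), np.float64(0.047), np.float64(0.084), np.float64(0.049)] -3.4007776874324103
```

drive_tool(
  deltas=[
    [[0.006,0.008,-0.045],0],
    [[0,0,0],0],
  ],
)

```text
time_s: 55.75
eef_pos: [0.4389, -0.1355, 0.1687]
eef_rot: [-0.002, 1.0, -0.01, -0.013]
wrist_force: [-0.9, 0.6, -0.4]
opening: 1.001
```

```bash
python3 - <<'E'
from h import *
for i in range(5): camera("top")
st()
E
```

```text
t 56.0 p [ 0.443  -0.1398  0.1756] tilt xy [-0.0151 -0.0036] jaw 88.72 op 1.001 q [-0.554 -0.     1.922 -0.012  1.231  1.043] F [0.4 1.2 0. ]
```

drive_tool(
  deltas=[
    [[0.002,0.006,-0.04],0],
    [[0,0,0],0],
  ],
)

```text
time_s: 56.2
eef_pos: [0.4473, -0.1352, 0.1387]
eef_rot: [0.004, 1.0, -0.011, -0.005]
wrist_force: [-0.0, 0.3, -0.1]
opening: 0.997
```

```bash
python3 - <<'E'
from h import *
for i in range(5): camera("top")
st()
E
```

```text
t 56.45 p [ 0.4508 -0.1378  0.1435] tilt xy [-0.0008 -0.0127] jaw 88.68 op 1.0 q [-0.541  0.048  1.944 -0.012  1.143  1.057] F [-0.9  0.4 -0.4]
```

drive_tool(
  deltas=[
    [[-0.001,0.005,-0.01],-0.01],
    [[-0.001,0.005,-0.01],-0.01],
    [[0,0,-0.015],0],
    [[0,0,-0.015],0],
    [[0,0,-0.015],0],
    [[0,0,-0.01],0],
  ],
)

```text
time_s: 57.05
eef_pos: [0.45, -0.127, 0.0675]
eef_rot: [0.008, 1.0, -0.023, 0.003]
wrist_force: [-0.0, 0.0, -0.6]
opening: 1.001
```

```bash
python3 - <<'E'
from h import *
for i in range(5): camera("top")
st()
E
```

```text
t 57.3 p [ 0.4511 -0.128   0.0695] tilt xy [ 0.0069 -0.0172] jaw 87.32 op 1.0 q [-0.522  0.162  2.    -0.014  0.966  1.103] F [0.8 0.4 0.8]
```

drive_tool(
  deltas=[
    [[-0.001,0,-0.01],0],
    [[-0.001,0,-0.01],0],
    [[0,0,-0.01],0],
    [[0,0,-0.01],0],
    [[0,0,-0.01],0],
    [[0,0,-0.005],0],
  ],
)

```text
time_s: 57.9
eef_pos: [0.4504, -0.1289, 0.012]
eef_rot: [0.01, 1.0, -0.024, 0.006]
wrist_force: [-1.1, -0.2, 0.4]
opening: 0.996
```

```bash
python3 - <<'E'
from h import *
for i in range(5): camera("top")
st()
c=camera("wrist");crop(c,0,0,512,384,"w19")
E
```

```text
t 58.15 p [ 0.4515 -0.1294  0.0137] tilt xy [ 0.0131 -0.0208] jaw 87.3 op 1.005 q [-0.525  0.272  2.018 -0.015  0.831  1.103] F [0.9 0.1 0.3]
```

View pics/w19.png

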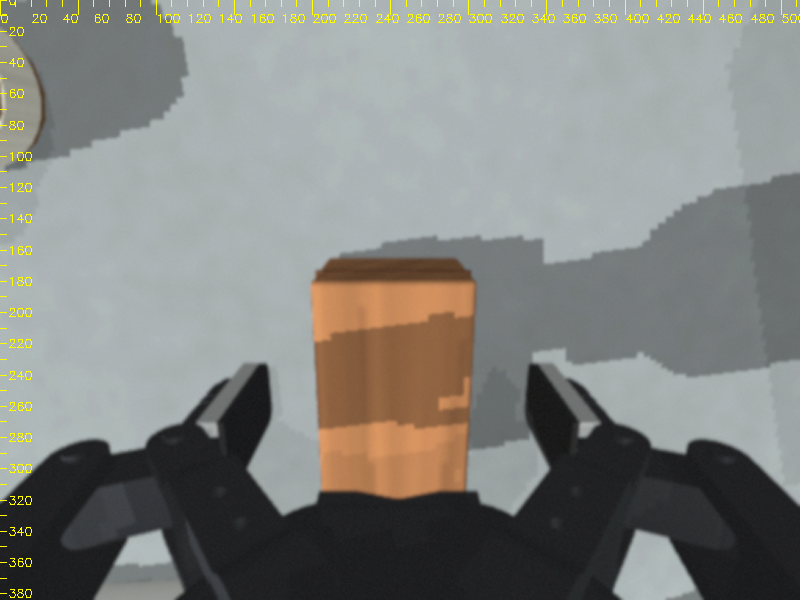

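drive_tool(
  deltas=[
    [[-0.002,0.001,-0.005],0],
  ],
  gripper=0,
)

```text
time_s: 58.3
eef_pos: [0.4507, -0.1291, 0.0097]
eef_rot: [0.011, 1.0, -0.023, 0.008]
wrist_force: [0.3, 0.0, -0.3]
opening: 0.858
```

```bash
python3 - <<'E'
from h import *
for i in range(11): camera("top")
st()
E
```

```text
t 58.85 p [ 0.4498 -0.1286  0.0091] tilt xy [ 0.0139 -0.0212] jaw 87.3 op 0.555 q [-0.525  0.278  2.023 -0.016  0.818  1.103] F [-1.  -0.3  3.8]
```

drive_tool(
  deltas=[
    [[0,0,0.03],0],
    [[0,0,0.05],0],
    [[0,0,0.05],0],
    [[0,0,0.05],0],
    [[0,0,0],0],
  ],
)

```text
time_s: 59.35
eef_pos: [0.445, -0.1259, 0.1916]
eef_rot: [0.008, 1.0, -0.024, 0.003]
wrist_force: [0.5, -1.2, -1.2]
opening: 0.554
```

```bash
python3 - <<'E'
from h import *
for i in range(5): camera("top")
st()
E
```

```text
t 59.6 p [ 0.4399 -0.1231  0.1826] tilt xy [-0.0091 -0.0077] jaw 87.27 op 0.55 q [-0.526 -0.033  1.938 -0.012  1.24   1.097] F [-0.2  0.  -1.8]
```

drive_tool(
  deltas=[
    [[0.004,0.02,0.01],0],
    [[0.008,0.04,0.01],-0.01],
    [[0.009,0.04,0.005],-0.01],
    [[0.009,0.04,0],-0.01],
    [[0.009,0.04,0],-0.01],
    [[0.009,0.04,0],-0.01],
    [[0.009,0.04,0],-0.01],
    [[0.009,0.04,0],0],
    [[0.009,0.04,0],0],
    [[0.009,0.04,0],0],
  ],
)

```text
time_s: 60.6
eef_pos: [0.5133, 0.2676, 0.1854]
eef_rot: [0.004, 0.998, -0.061, -0.024]
wrist_force: [0.3, -0.2, -0.6]
opening: 0.549
```

drive_tool(
  deltas=[
    [[0.009,0.04,0],0],
    [[0.009,0.035,0],0],
    [[0.006,0.02,0],0],
    [[0.002,0.01,0],0],
  ],
)

```text
time_s: 61.0
eef_pos: [0.5346, 0.3793, 0.1727]
eef_rot: [0.007, 0.998, -0.059, -0.032]
wrist_force: [-0.1, 0.4, -1.8]
opening: 0.548
```

```bash
python3 - <<'E'
from h import *
for i in range(5): camera("top")
st()
E
```

```text
t 61.25 p [0.5355 0.3766 0.1752] tilt xy [-0.0615 -0.0104] jaw 83.17 op 0.552 q [0.424 0.442 1.391 0.016 1.369 2.111] F [ 0.2 -0.8 -1.2]
```

drive_tool(
  deltas=[
    [[0.002,-0.006,0.01],0.005],
    [[0.002,-0.006,0.012],0.005],
    [[0,-0.003,0.012],0],
    [[0,0,0.012],0],
    [[0,0,0.012],0],
    [[0,0,0.012],0],
    [[0,0,0.01],0],
  ],
)

```text
time_s: 61.95
eef_pos: [0.5409, 0.3558, 0.2648]
eef_rot: [0.007, 0.998, -0.057, -0.029]
wrist_force: [-1.3, 0.4, -1.2]
opening: 0.551
```

```bash
python3 - <<'E'
from h import *
for i in range(5): camera("top")
st()
E
```

```text
t 62.2 p [0.5402 0.3557 0.2622] tilt xy [-0.0607 -0.0112] jaw 83.49 op 0.549 q [0.393 0.357 1.328 0.013 1.517 2.076] F [-0.7  0.2 -1.6]
```

drive_tool(
  deltas=[
    [[0,0,-0.05],0],
    [[0,0,0],0],
  ],
)

```text
time_s: 62.4
eef_pos: [0.5394, 0.3556, 0.2106]
eef_rot: [0.008, 0.998, -0.057, -0.031]
wrist_force: [-0.9, -1.2, -3.8]
opening: 0.55
```

```bash
python3 - <<'E'
from h import *
for i in range(5): camera("top")
st()
E
```

```text
t 62.65 p [0.5454 0.3581 0.222 ] tilt xy [-0.0448 -0.0046] jaw 83.5 op 0.552 q [0.393 0.386 1.371 0.013 1.429 2.075] F [-0.3  0.  -1. ]
```

drive_tool(
  deltas=[
    [[0,0,-0.045],0],
    [[0,0,0],0],
  ],
)

```text
time_s: 62.85
eef_pos: [0.5476, 0.3591, 0.181]
eef_rot: [0.002, 0.998, -0.057, -0.019]
wrist_force: [-1.4, -1.0, -2.7]
opening: 0.553
```

```bash
python3 - <<'E'
from h import *
for i in range(5): camera("top")
st()
E
```

```text
t 63.1 p [0.5522 0.3611 0.189 ] tilt xy [-0.0254  0.0035] jaw 83.51 op 0.553 q [0.393 0.415 1.399 0.013 1.35  2.074] F [ 0.9  0.  -1.1]
```

drive_tool(
  deltas=[
    [[-0.005,0,-0.04],0.01],
    [[0,0,0],0],
  ],
)

```text
time_s: 63.3
eef_pos: [0.5491, 0.362, 0.1528]
eef_rot: [-0.002, 0.999, -0.051, -0.01]
wrist_force: [-1.6, -0.8, -3.0]
opening: 0.554
```

```bash
python3 - <<'E'
from h import *
for i in range(5): camera("top")
st()
E
```

```text
t 63.55 p [0.5539 0.3638 0.1598] tilt xy [-0.0079  0.0105] jaw 84.07 op 0.551 q [0.396 0.436 1.43  0.013 1.278 2.066] F [-0.5 -0.7 -1.6]
```

drive_tool(
  deltas=[
    [[-0.003,-0.001,-0.005],0],
    [[-0.002,-0.001,-0.01],0],
    [[-0.001,0,-0.01],0],
    [[-0.001,0,-0.01],0],
    [[0,0,-0.004],0],
  ],
)

```text
time_s: 64.05
eef_pos: [0.5475, 0.362, 0.1208]
eef_rot: [-0.006, 0.999, -0.052, -0.002]
wrist_force: [0.5, 0.6, -1.8]
opening: 0.553
```

```bash
python3 - <<'E'
from h import *
for i in range(5): camera("top")
st()
c=camera("side");crop(c,120,200,320,350,"s20")
E
```

```text
t 64.3 p [0.549  0.3625 0.1232] tilt xy [-0.001   0.0134] jaw 84.05 op 0.553 q [0.397 0.462 1.475 0.014 1.201 2.067] F [-1.2  0.  -2.1]
```

View pics/s20.png

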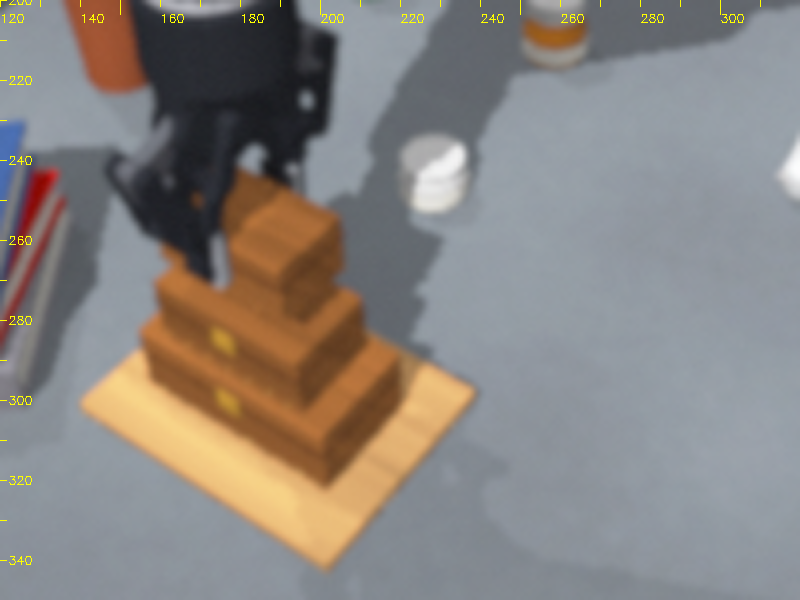

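The side view shows box_d level above box_c, and the two lower boxes aligned on the board. Lowering the last 2 cm.

drive_tool(
  deltas=[
    [[-0.001,0,-0.005],0],
    [[0,0,-0.006],0],
    [[0,0,-0.003],0],
  ],
)

```text
time_s: 64.65
eef_pos: [0.5491, 0.363, 0.1102]
eef_rot: [-0.007, 0.999, -0.052, 0.001]
wrist_force: [-0.3, 0.8, -1.5]
opening: 0.55
```

```bash
python3 - <<'E'
from h import *
for i in range(5): camera("top")
st()
E
```

```text
t 64.9 p [0.5494 0.3631 0.1109] tilt xy [0.0027 0.015 ] jaw 84.06 op 0.554 q [0.398 0.475 1.483 0.014 1.175 2.067] F [-0.5 -0.3 -1.1]
```

drive_tool(
  deltas=[
    [[-0.001,0,-0.004],0],
    [[0,0,-0.002],0],
  ],
)

```text
time_s: 65.1
eef_pos: [0.5488, 0.3634, 0.1052]
eef_rot: [-0.008, 0.999, -0.052, 0.002]
wrist_force: [-1.0, 0.1, 0.1]
opening: 0.551
```

```bash
python3 - <<'E'
from h import *
for i in range(5): camera("top")
st()
E
```

```text
t 65.35 p [0.5492 0.3634 0.1057] tilt xy [0.0046 0.0158] jaw 84.05 op 0.554 q [0.398 0.48  1.487 0.014 1.164 2.068] F [-0.2 -0.1 -2.3]
```

drive_tool(
  deltas=[
    [[-0.001,0,-0.002],0],
  ],
)

```text
time_s: 65.45
eef_pos: [0.549, 0.3635, 0.1048]
eef_rot: [-0.008, 0.999, -0.052, 0.003]
wrist_force: [-2.6, -2.5, 13.4]
opening: 0.55
```

```bash
python3 - <<'E'
from h import *
for i in range(5): camera("top")
st()
E
```

```text
t 65.7 p [0.5491 0.3635 0.1049] tilt xy [0.0067 0.0162] jaw 84.05 op 0.548 q [0.399 0.479 1.49  0.013 1.16  2.068] F [-1.2 -1.6  5.9]
```

Contact. Release, rise and check.

drive_tool(
  deltas=[
    [[0,0,0],0],
  ],
  gripper=1,
)

```text
time_s: 65.8
eef_pos: [0.5492, 0.3636, 0.1052]
eef_rot: [-0.008, 0.999, -0.052, 0.003]
wrist_force: [0.0, 1.0, 0.7]
opening: 0.704
```

```bash
python3 - <<'E'
from h import *
for i in range(9): camera("top")
st()
E
```

```text
t 66.25 p [0.5489 0.3635 0.1047] tilt xy [0.0064 0.0161] jaw 84.05 op 1.002 q [0.399 0.48  1.49  0.013 1.16  2.068] F [-0.6  0.4 -0.7]
```

drive_tool(
  deltas=[
    [[0,0,0.02],0],
    [[0,0,0.03],0],
    [[0,0,0.03],0],
    [[0,0,0.03],0],
    [[0,0,0.03],0],
    [[0,0,0.01],0],
  ],
)

```text
time_s: 66.85
eef_pos: [0.5455, 0.3621, 0.2555]
eef_rot: [-0.006, 0.999, -0.052, -0.001]
wrist_force: [0.3, 0.8, 1.0]
opening: 0.995
```

```bash
python3 - <<'E'
from h import *
for i in range(4): camera("top")
st()
c=camera("wrist");crop(c,0,0,512,384,"w21")
c=camera("side");crop(c,120,200,320,350,"s21")
E
```

```text
t 67.05 p [0.5434 0.3611 0.2498] tilt xy [-0.0089  0.0098] jaw 84.04 op 1.002 q [0.399 0.338 1.376 0.013 1.432 2.072] F [-0.1 -0.4 -0.4]
```

View pics/w21.png

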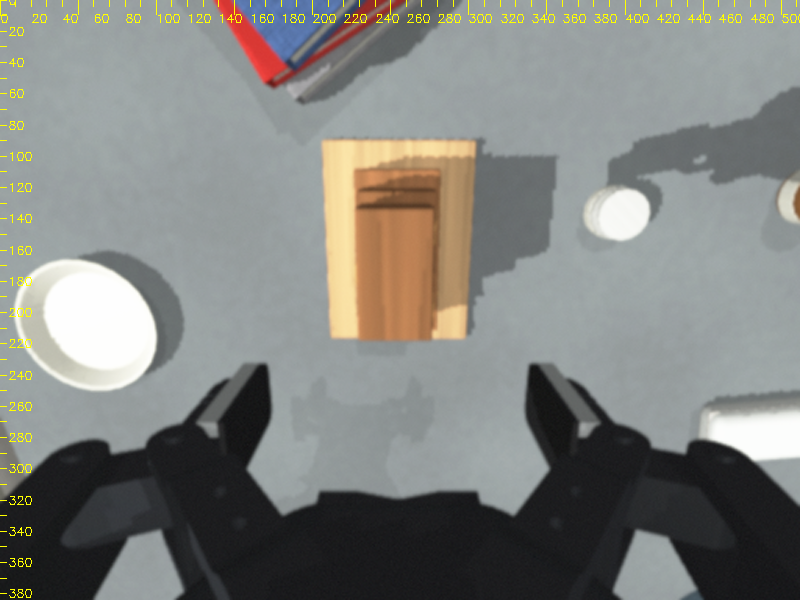

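View pics/s21.png

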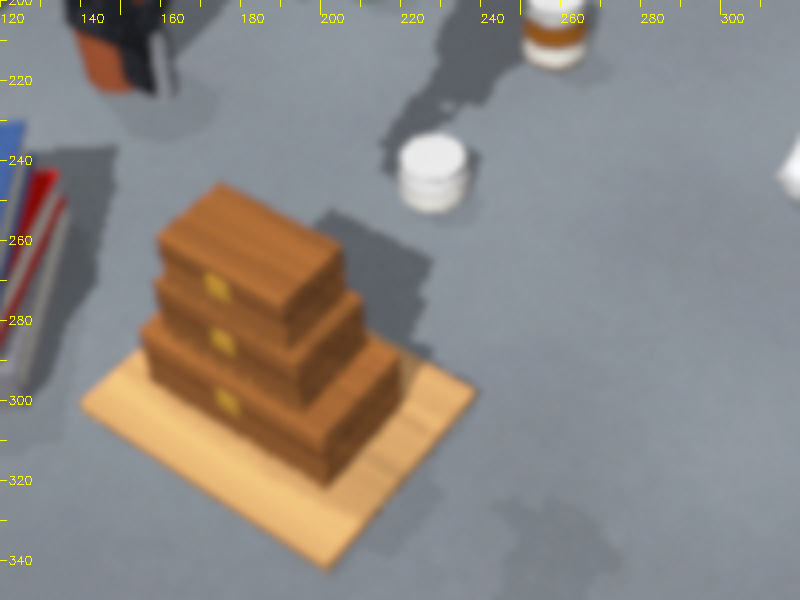

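```bash
python3 - <<'E'
from h import *
c=camera("wrist");s=800/512
for z,L in [(.133,[(356,208),(434,208),(432,340),(358,340)]),(.01,[(322,140),(476,140),(466,338),(331,338)])]:
    P=np.array([ray(c,(x/s,y/s),z)[:2] for x,y in L])
    v=P[0]+P[1]-P[2]-P[3];print(P.mean(0),[np.linalg.norm(P[i]-P[i-1]).round(3) for i in range(4)],np.degrees(np.arctan2(v[1],v[0])))
E
```

```text
[0.54789832 0.36327664] [np.float64(0.084), np.float64(0.046), np.float64(0.084), np.float64(0.048)] -6.081707434973601
[0.5444996  0.36228788] [np.float64(0.179), np.float64(0.129), np.float64(0.178), np.float64(0.129)] -6.080523960689493
```

drive_tool(
  deltas=[
    [[-0.01,-0.02,0.01],0],
    [[-0.01,-0.04,0],0],
    [[-0.01,-0.04,0],0],
    [[-0.01,-0.04,0],0],
    [[-0.01,-0.04,0],0],
    [[-0.01,-0.04,0],0],
    [[-0.01,-0.03,0],0],
    [[-0.01,-0.02,0],0],
    [[0,0,0],0],
  ],
)

```text
time_s: 68.1
eef_pos: [0.4532, 0.0821, 0.2456]
eef_rot: [-0.002, 0.999, -0.051, -0.015]
wrist_force: [0.1, 0.5, 0.4]
opening: 1.001
```

```bash
python3 - <<'E'
from h import *
for i in range(4): c=camera("top")
st(); crop(c,85,120,430,290,"c22")
E
```

```text
t 68.3 p [0.4547 0.0846 0.2464] tilt xy [-0.0281  0.0065] jaw 84.37 op 1.001 q [-0.077 -0.072  1.841  0.004  1.401  1.592] F [-0.6 -0.4  0.5]
```

View pics/c22.png

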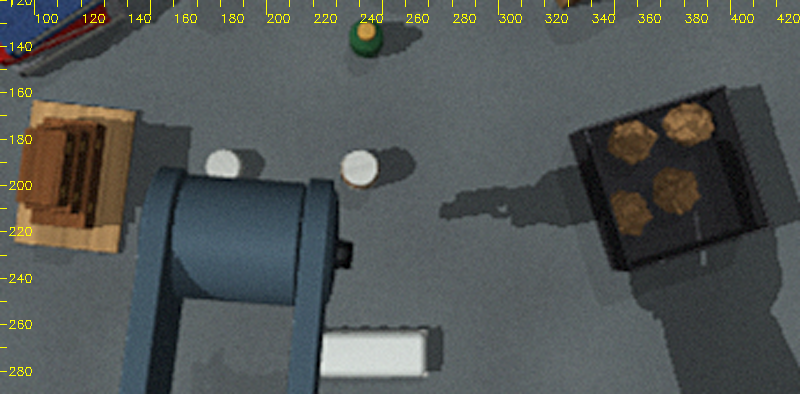

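The final top view shows four balls in the bin, the column on the board, the candle, perfume and tin in place, and the arm clear. Handing in.

```bash
python3 -c "
from bench import hand_in
print(hand_in())"
```

```text
the job is handed in; nothing more can be done
None
```

The dresser top is tidy and I handed the job in at about 68 s. All four paper balls are in the bin, and the three boxes present (a, c and d; box b was absent) are stacked largest to smallest on the board.

- **Column:** after each box was released, the wrist camera put it about 2 mm (a), 4 mm (c) and 3.5 mm (d) from the board's centre. Their long sides were within 0.5° of the board's. The side view showed the stack level.
- **Bin and bystanders:** the last top view showed four separate balls on the bin floor. The candle, perfume bottle and tin were where they started, by eye, and the arm was touching nothing.
- **Tool tilt:** the tool drifted out of vertical by up to about 4° during fast moves. I brought it back to within about 1.5° before each grasp and placing. I gave the column no precise tilt measurement beyond the camera views.
- **Not seen:** no object looked knocked aside at any check.

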